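# Get out the press dies and stand up the wad punches

### The arm

A 6-joint arm with a two-finger parallel gripper is mounted at the origin on the work surface. World frame = base frame: x ahead of the robot, y to its left, z up, the work surface at z = 0. Lengths are in m, angles in rad, forces in N, time in s.
With the tool pointing down it reaches from about 0.2 to 0.875 m from the base axis. Payload 3.4 kg.
Tool frame: the origin (TCP) lies midway between the tips of the shut fingers; the grasp point (between the pads) lies 19 mm behind it; y points along the fingers, z is the direction in which the jaws open and shut, and the axes are right-handed (so a half turn about y gives the same grasp; the last joint's range is limited). The gripper opens to 94 mm and grips with 3 to 60 N. Pads are 16 mm wide; open, the fingers measure 119 mm over their backs; the gripper's body (75 mm by 177 mm) begins 78 mm behind the grasp point.
Start: joints at [1.123, 0.276, 1.505, -0, 1.361, -0.121], TCP at [0.185, 0.545, 0.205] pointing down, gripper open.
Joint ranges: [-2.89, 2.89], [-0.75, 2.08], [0.22, 2.7], [-1.18, 4.32], [0.11, 2.71], [-2.7, 2.7]. Speed limits (rad/s): [2.57, 2.57, 3.14, 3.14, 3.14, 3.14].

### API

Orientations are given as a 3x3 rotation matrix whose columns are the frame's x, y, z axes.
In Python, from workcell import bot gives the robot as it stands. The module is installed in compiled form; this text tells all that it offers.
- The arm moves only by the tool apply_moves, never from a script. Its argument "rows" is one flat list of numbers, 5 for each row, row after row: the shift along the tool's x, y, z in m, then the turn about the tool's y in rad, then the opening, from -1 (shut) to 1 (fully open). A call has 1 to 20 rows; each row is the pose to reach, as a shift and turn from the pose commanded when the call began, along the tool's axes at that moment; what a row does not reach only later rows make up. A row lasts 1/8 s, in which the tool goes at most 62.5 mm and 10.7 degrees, less where a joint would pass 70% of its speed; a pose out of reach is approached as far as the arm can. A call with a gripper value outside its range is refused whole. The fingers move at their own pace and stop on an object; the grip force is fixed at half the most. Time passes only in rows, so rows that repeat a pose let the fingers close. It gives the time, the measured TCP pose, the force and the opening at its end, in the units of the state.
- bot.get_state(): the state, without advancing time (a new reading comes with each control period).
- bot.snapshot(name): name is "scene" or "top" or "wrist"; returns (picture, depth): 384x512x3 uint8, red, green, blue; 384x512 float32, m along the optical axis (not along the pixel's ray), 0 where there is no reading.
- bot.camera_model(name): a dict with "K" (3x3 intrinsics, pixels), "world_from_camera" (4x4, takes a point from camera to world coordinates). Camera axes: x right, y down, z forward; pixel columns grow to the right and rows downward; lengths in m; the calibration is good to about 2 mm. The wrist camera is an equidistant fisheye: a pixel r from the principal point sees the ray r / f radians off the axis. A picture is of the moment at which its call begins: read the wrist's pose just before it. camera_model takes no time and is no camera call; for the wrist camera it gives the pose at the moment of the call.
- bot.finish_job(): hands the job in, once; it reports no verdict.
The state is a dict: "clock": time; "joints": joint angles; "qvel": joint speeds; "joint_torque": joint torques, N m; "ee_pos": TCP position; "ee_rot": TCP orientation; "contact_force": force on the tool from outside, world axes, zero at the start; "moment": the same for the moment, N m; "grip_width": opening from 0.0 (shut) to 1.0 (fully open).
Only numpy, scipy, OpenCV 4.12 (cv2) and the standard library are available. Lean on these libraries where they do the work, as an engineer would, in place of code of your own. Each camera call takes 0.05 s, during which the arm holds its last target. There are 200 camera calls.

### The job

Get the bench ready for setting grommets: open the drawer of the parts unit, take out every press die and lay each one flat on a silhouette of its own size in the kit tray, so that small dies stand in the small row and large dies in the large row, and shut the drawer again fully. Take every wad punch out of the sloping rack and stand it upright on its cutting rim on the white poly block, in one straight row along the block's long middle line, setting each down gently and making sure that it stays standing when you let go; no punch may fall over. Leave the pattern weight, the thread cone and the tape roll where they are.

Things in the scene. Friction and masses are not known exactly. Their poses are not given: they have to be found in the camera images.
- unit_drawer0 (a joint): the drawer of the grey steel parts unit: 0 shut, may start up to 0.03 open, grows as it is pulled out, to 0.189 m at the stop; slides stiffly (about 1 to 2 N) and stays where it is left
- unit_drawer0_handle (a point): middle of the drawer's handle: a round level steel bar 11 mm thick and 115 mm long, parallel to the unit's y, its axis 35 mm before the front panel and 47 mm above the table. Can be gripped from above, one finger in the gap behind the bar. Moves with the drawer
- unit: grey steel drawer unit, fixed, 270 mm deep (x), 230 wide (y), 85 tall; origin at the centre of its underside. The drawer faces the robot, slides out along the unit's -x. Its inside is 188 mm wide, floor 22 mm above the table, walls to 63, front panel to 73; when shut it reaches from x = -114 to +111 mm of the unit. The unit's top begins at x = -120 mm; what lies behind that is covered
- tray: white kit tray, fixed, 170 mm (x) by 225 (y), floor 5 mm above the table, lip 12 mm high all round; origin at the centre of its underside, x away from the robot. Six grey painted round silhouettes on its floor in two rows along y: 40 mm discs for small dies in the row nearer the robot, 52 mm discs for large dies in the farther row
- small_mark0 (a point): centre of the left 40 mm silhouette of the small row, on the tray's floor
- small_mark1 (a point): centre of the middle 40 mm silhouette of the small row, on the tray's floor
- small_mark2 (a point): centre of the right 40 mm silhouette of the small row, on the tray's floor
- large_mark0 (a point): centre of the left 52 mm silhouette of the large row, on the tray's floor
- large_mark1 (a point): centre of the middle 52 mm silhouette of the large row, on the tray's floor
- large_mark2 (a point): centre of the right 52 mm silhouette of the large row, on the tray's floor
- small_die0: small press die, turned steel, about 84 g, present in some runs only: a round flange 32 mm in diameter and 10 mm thick with a round boss 15 mm in diameter standing on it, 28 mm tall in all; origin at the centre of the flange's underside, z up. Grip it by the boss. Starts in the drawer, flange down
- small_die1: small press die, turned steel, about 84 g, present in some runs only: a round flange 32 mm in diameter and 10 mm thick with a round boss 15 mm in diameter standing on it, 28 mm tall in all; origin at the centre of the flange's underside, z up. Grip it by the boss. Starts in the drawer, flange down
- small_die2: small press die, turned steel, about 84 g, present in some runs only: a round flange 32 mm in diameter and 10 mm thick with a round boss 15 mm in diameter standing on it, 28 mm tall in all; origin at the centre of the flange's underside, z up. Grip it by the boss. Starts in the drawer, flange down
- large_die0: large press die, turned steel, about 187 g, present in some runs only: a round flange 44 mm in diameter and 12 mm thick with a round boss 19 mm in diameter standing on it, 32 mm tall in all; origin at the centre of the flange's underside, z up. Grip it by the boss. Starts in the drawer, flange down
- large_die1: large press die, turned steel, about 187 g, present in some runs only: a round flange 44 mm in diameter and 12 mm thick with a round boss 19 mm in diameter standing on it, 32 mm tall in all; origin at the centre of the flange's underside, z up. Grip it by the boss. Starts in the drawer, flange down
- large_die2: large press die, turned steel, about 187 g, present in some runs only: a round flange 44 mm in diameter and 12 mm thick with a round boss 19 mm in diameter standing on it, 32 mm tall in all; origin at the centre of the flange's underside, z up. Grip it by the boss. Starts in the drawer, flange down
- punch0: large wad punch, steel, 152 mm tall, about 310 g, in some runs only. Origin at the centre of its flat cutting rim, z towards its head. Tube 28 mm wide to 30 mm up, arch 28 mm (x) by 14 mm to 71 mm, round shank 16 mm thick to 134 mm (grip here), head 22 mm thick. Centre of mass about 80 mm up: it topples if let go leaning over 10 degrees. Starts loose in a bore of the rack
- punch1: middle wad punch, steel, 146 mm tall, about 280 g, in some runs only. Origin at the centre of its flat cutting rim, z towards its head. Tube 25 mm wide to 30 mm up, arch 25 mm (x) by 14 mm to 71 mm, round shank 16 mm thick to 128 mm (grip here), head 22 mm thick. Centre of mass about 80 mm up: it topples if let go leaning over 9 degrees. Starts loose in a bore of the rack
- punch2: small wad punch, steel, 140 mm tall, about 250 g, in some runs only. Origin at the centre of its flat cutting rim, z towards its head. Tube 22 mm wide to 30 mm up, arch 22 mm (x) by 14 mm to 71 mm, round shank 16 mm thick to 122 mm (grip here), head 22 mm thick. Centre of mass about 80 mm up: it topples if let go leaning over 8 degrees. Starts loose in a bore of the rack
- rack: oak punch rack, fixed, about 90 mm (x) by 206 (y), 67 tall; origin on the table under its middle. Three bores 62 mm apart along its y, 28 mm deep and 3 mm wider than the punches' tubes, slope 24 degrees so that the heads lean to its -x side (to the robot): draw a punch out along its own axis, at least 30 mm
- block: white poly punching block, fixed on the table, 100 mm (x) by 280 mm (y) by 20 mm tall, top at 20 mm; origin at the centre of its underside; its long middle line runs along its y
- pattern_weight: bystander: steel pattern weight, 55 by 130 by 14 mm with a bent rod handle to 60 mm, on the table; leave alone
- thread_cone: bystander: cone of olive thread, 62 mm in diameter at the foot, 122 mm tall; leave alone
- tape_roll: bystander: roll of tape, 96 mm in diameter, 24 mm tall, lying on top of the drawer unit; leave alone

How it is judged:
By the outcome, as a careful person would: the job done as asked, in the order asked, and still so for the second after the job is handed in, with the robot touching nothing.
Of small_die0, small_die1, small_die2, large_die0, large_die1, large_die2 only 3 to 4 are there at a start; the rules pass over those that are not, and their reading is None.
Of punch0, punch1, punch2 only 2 to 3 are there at a start; the rules pass over those that are not, and their reading is None.
At some moment in a run one of small_die0, small_die1, small_die2, large_die0, large_die1, large_die2 may be knocked a few centimetres aside while the robot is not near it.
It also fails if it takes over 210 s, if anything falls off the work surface, if the arm or the gripper's body presses on something with over 40 N, if the wrist force passes 120 N, or if a joint passes its speed limit or range.

## Working session

There is one attempt and no reset: what is moved stays moved. The work goes in short steps, Python scripts to look and compute and a tool call to move; the robot and the scene stay as the last step left them, time stands still between calls to the robot, and variables do not carry over. Pictures are saved under pics/ and viewed, about 12 in all and at most 16, crops included, and the job is handed in when it is done.

Besides the shell and the picture viewer there is one more tool, called in YAML: its name, and indented under it one key for each argument. apply_moves: Moves the arm, as the interface text tells. Its arguments: {"type":"object","properties":{"rows":{"type":"array","items":{"type":"number"}}},"required":["rows"]}

```bash
mkdir -p pics; cat > h.py <<'E'
import numpy as np, cv2
from workcell import bot
np.set_printoptions(precision=4,suppress=True)
def snap(n,f=None):
    m=bot.camera_model(n); p,d=bot.snapshot(n)
    if f: cv2.imwrite('pics/'+f+'.png',p[:,:,::-1]); np.savez('pics/'+f+'.npz',p=p,d=d,K=m['K'],T=m['world_from_camera'])
    return p,d,np.array(m['K']),np.array(m['world_from_camera'])
def rays(K,uv,fish=False):
    uv=np.atleast_2d(uv).astype(float)
    x=(uv[:,0]-K[0,2])/K[0,0]; y=(uv[:,1]-K[1,2])/K[1,1]
    if fish:
        r=np.hypot(x,y)+1e-12; s=np.sin(r)/r
        return np.c_[x*s,y*s,np.cos(r)]
    return np.c_[x,y,np.ones_like(x)]
def onplane(K,T,uv,z,fish=False):
    w=rays(K,uv,fish)@T[:3,:3].T; t=(z-T[2,3])/w[:,2]
    return T[:3,3]+w*t[:,None]
def cloud(d,K,T,fish=False):
    h,w=d.shape; u,v=np.meshgrid(np.arange(w),np.arange(h))
    r=rays(K,np.c_[u.ravel(),v.ravel()],fish); r=r/r[:,2:3]
    return ((r*d.ravel()[:,None])@T[:3,:3].T+T[:3,3]).reshape(h,w,3)
E
python3 - <<'E'
from h import *
s=bot.get_state(); print(s['ee_pos'],s['ee_rot'],s['clock'],s['grip_width'])
im=[]
for n in ['top','scene']:
    p,d,K,T=snap(n,n+'0'); print(n,K,T); im.append(p)
E
```

```text
[0.1844 0.5441 0.2046] [[ 0.9471 -0.0008  0.321 ]
 [-0.321  -0.0016  0.9471]
 [-0.0002 -1.     -0.0018]] 0.0 1.000491324309451
top [[486.3854   0.     249.8331]
 [  0.     486.3854 189.0531]
 [  0.       0.       1.    ]] [[ 0.0295 -0.9875  0.1549  0.3438]
 [-0.9996 -0.0293  0.0037  0.0195]
 [ 0.0009 -0.155  -0.9879  1.5532]
 [ 0.      0.      0.      1.    ]]
scene [[403.4728   0.     264.28  ]
 [  0.     403.4728 195.6234]
 [  0.       0.       1.    ]] [[ 0.2789  0.5878 -0.7594  1.4567]
 [ 0.9603 -0.1655  0.2245 -0.2523]
 [ 0.0063 -0.7919 -0.6107  0.8028]
 [ 0.      0.      0.      1.    ]]
```

View pics/top0.png

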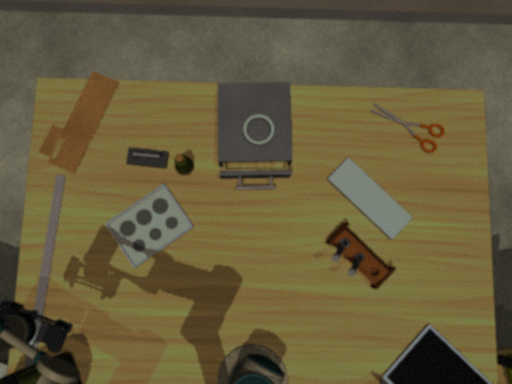

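View pics/scene0.png

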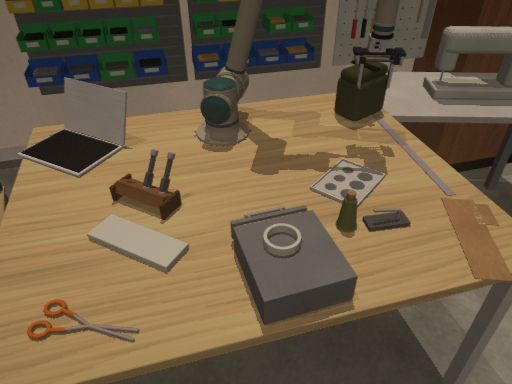

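The top view shows the unit at (255,125) with the drawer slightly open, tray at (150,225), block at (370,197), and the rack at (360,255) holding two punches.

```bash
python3 - <<'E'
from h import *
D=np.load('pics/top0.npz'); p,d,K,T=D['p'],D['d'],D['K'],D['T']
C=cloud(d,K,T); print('table z',np.median(C[280:330,300:340,2]), 'unit',C[150,230],'block',C[197,370])
def rect(mask,z,name,box):
    m=np.zeros_like(mask); a,b,c,e=box; m[b:e,a:c]=mask[b:e,a:c]
    n,l,st,_=cv2.connectedComponentsWithStats(m); i=1+np.argmax(st[1:,4]); ys,xs=np.where(l==i)
    P=onplane(K,T,np.c_[xs,ys],z)[:,:2].astype(np.float32)
    r=cv2.minAreaRect(P); print(name,np.array(r[0]),np.array(r[1]),r[2]); print(cv2.boxPoints(r).tolist()); return l==i
hsv=cv2.cvtColor(p,cv2.COLOR_RGB2HSV); S=hsv[...,1];V=hsv[...,2]
grey=((S<60)&(V>90)).astype(np.uint8)
rect(grey,0.02,'block',(320,150,420,245))
rect(((S<75)).astype(np.uint8),0.012,'tray',(100,180,200,270))
z=C[...,2]
rect(((z>0.075)&(z<0.1)).astype(np.uint8),0.085,'unit',(200,70,310,200))
# marks
m=((S<75)&(V<125)).astype(np.uint8); 
cs,_=cv2.findContours(m[180:270,100:200],cv2.RETR_CCOMP,cv2.CHAIN_APPROX_NONE)
for c in cs:
    a=cv2.contourArea(c)
    if 50<a<400:
        (x,y),ax,_=cv2.fitEllipse(c); print('mark',a,x+100,y+180,ax,onplane(K,T,[[x+100,y+180]],0.005)[0])
# handle
for v in range(158,192,2): print(v,p[v,255],C[v,255])
# rack/punch pts
for lo,hi in [(0.055,.07),(.1,.12),(.12,.16)]:
    sel=(z>lo)&(z<hi); sel[:210]=0;sel[300:]=0;sel[:,:315]=0;sel[:,410:]=0
    n,l,st,ce=cv2.connectedComponentsWithStats(sel.astype(np.uint8))
    for i in range(1,n):
        if st[i,4]>3: print(lo,st[i,4],ce[i],C[l==i].mean(0))
cr=np.hstack([cv2.resize(p[205:305,310:410],(520,520)),cv2.resize(p[170:280,95:205],(520,520))])[:,:,::-1]
cv2.imwrite('pics/c1.png',cv2.resize(cr,(800,400)))
E
```

```text
table z -0.0007095946941551023 unit [0.6949 0.09   0.0837] block [ 0.5703 -0.3583  0.0184]
block [ 0.5684 -0.3559] [0.2781 0.1003] 46.986610412597656
[[0.43688949942588806, -0.42332589626312256], [0.51020348072052, -0.49172431230545044], [0.6998980045318604, -0.28839707374572754], [0.6265840530395508, -0.21999865770339966]]
tray [0.4613 0.3424] [0.1736 0.2288] 36.790557861328125
[[0.3232439458370209, 0.38200220465660095], [0.46028897166252136, 0.1987474262714386], [0.5993349552154541, 0.3027314245700836], [0.462289959192276, 0.48598620295524597]]
unit [0.7876 0.0193] [0.2572 0.2297] 2.679309606552124
[[0.6537758111953735, 0.12801450490951538], [0.6645156145095825, -0.10148431360721588], [0.9214522838592529, -0.08946047723293304], [0.910712480545044, 0.14003834128379822]]
mark 150.0 154.92290115356445 233.7260284423828 (13.583669662475586, 14.257978439331055) [0.4342 0.3223 0.005 ]
mark 151.0 171.24016571044922 222.49002838134766 (13.647058486938477, 14.38247299194336) [0.4714 0.2725 0.005 ]
mark 164.5 135.33874893188477 255.39684295654297 (11.878174781799316, 23.201847076416016) [0.3
[... 518 characters left out ...]

178 [84 71 39] [0.621  0.0097 0.0181]
180 [124 104  58] [ 0.6191  0.0094 -0.0082]
182 [119 100  57] [ 0.6112  0.0093 -0.0006]
184 [85 68 42] [ 0.6052  0.009  -0.0044]
186 [85 75 67] [0.5896 0.0092 0.0507]
188 [97 84 75] [0.5834 0.0091 0.0504]
190 [113  95  54] [0.5843 0.0085 0.0035]
0.055 550 [364.0036 253.2891] [ 0.3905 -0.3279  0.0609]
0.055 5 [354.6 259.8] [ 0.3699 -0.2989  0.0632]
0.055 4 [380.5  282.75] [ 0.3036 -0.3784  0.0562]
0.055 4 [377.  286.5] [ 0.2922 -0.3673  0.0578]
0.1 18 [340.0556 249.3333] [ 0.3984 -0.2464  0.1086]
0.1 19 [355.3158 264.1053] [ 0.3567 -0.2911  0.1092]
0.12 68 [336.25   255.8382] [ 0.3782 -0.2285  0.1472]
0.12 74 [352.1892 270.8378] [ 0.3371 -0.2742  0.1461]
```

View pics/c1.png

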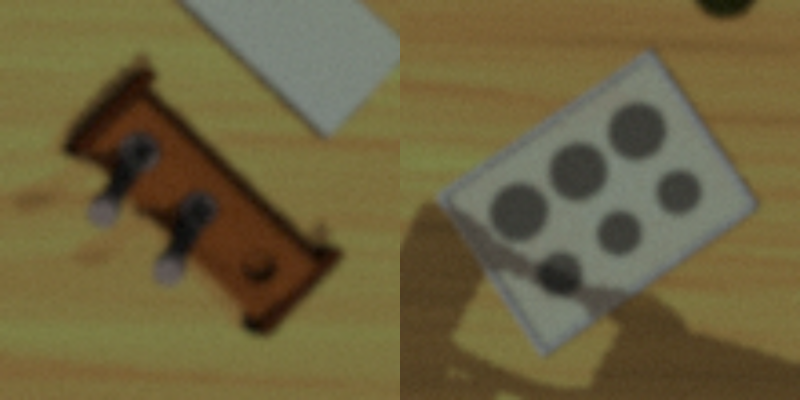

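Crop: two punches sit in the upper-left and middle bores with their heads leaning away from the block, and the third bore is empty. All six tray silhouettes are clear: large row at crop (518,212), (577,171), (637,131) and small row at (560,274), (620,233), (679,191). Next I go over the drawer handle.

```bash
cat >> h.py <<'E'
def to(p,az=None,show=True):
    """shift in tool axes and turn so that TCP is at p and the jaw axis at azimuth az (deg, mod 180)"""
    s=bot.get_state(); R=np.array(s['ee_rot']); dp=R.T@(np.array(p)-s['ee_pos'])
    cur=np.degrees(np.arctan2(R[1,2],R[0,2])); out=[cur]
    if az is not None:
        t=(cur-az+90)%180-90; out=[cur,np.radians(t)]
    print('pos',np.array(s['ee_pos']),'shift',dp,'az,turn',np.array(out),'j6',round(s['joints'][5],2),'j1',round(s['joints'][0],2),'grip',round(s['grip_width'],3),'F',np.array(s['contact_force']),'t',s['clock'])
E
python3 - <<'E'
from h import *
to([0.587,0.009,0.16],2.7)
D=np.load('pics/top0.npz'); K,T=D['K'],D['T']
print('large',onplane(K,T,[[127.4,228.3],[143.7,217],[160.2,206]],.005))
print('small',onplane(K,T,[[139,245.3],[155.5,234.1],[171.7,222.8]],.005))
E
```

```text
pos [0.1844 0.5441 0.2047] shift [ 0.5531  0.0452 -0.3775] az,turn [71.2758  1.1969] j6 -0.12 j1 1.12 grip 0.997 F [-0.4363  0.1949 -0.5846] t 0.1
large [[0.4488 0.4109 0.005 ]
 [0.4863 0.3613 0.005 ]
 [0.5232 0.3107 0.005 ]]
small [[0.3962 0.3705 0.005 ]
 [0.4331 0.3204 0.005 ]
 [0.4705 0.271  0.005 ]]
```

apply_moves:
  rows: [0.553,0.0,-0.377,1.197,-0.447,0.553,0.0,-0.377,1.197,-0.447,0.553,0.0,-0.377,1.197,-0.447,0.553,0.0,-0.377,1.197,-0.447,0.553,0.0,-0.377,1.197,-0.447,0.553,0.0,-0.377,1.197,-0.447,0.553,0.0,-0.377,1.197,-0.447,0.553,0.0,-0.377,1.197,-0.447,0.553,0.0,-0.377,1.197,-0.447,0.553,0.0,-0.377,1.197,-0.447,0.553,0.0,-0.377,1.197,-0.447,0.553,0.0,-0.377,1.197,-0.447,0.553,0.0,-0.377,1.197,-0.447,0.553,0.045,-0.377,1.197,-0.447,0.553,0.045,-0.377,1.197,-0.447]

```text
clock: 1.98
ee_pos: [0.5836, 0.0117, 0.1578]
ee_rot: [[0.049, -0.008, 0.999], [-0.999, 0.001, 0.049], [-0.002, -1.0, -0.008]]
contact_force: [-1.4, 0.1, 0.1]
grip_width: 0.276
```

```bash
python3 - <<'E'
from h import *
to([0.587,0.009,0.03],2.7)
p,d,K,T=snap('wrist','w1'); print(K,T)
E
```

```text
pos [0.5836 0.0117 0.1578] shift [0.0031 0.1278 0.0042] az,turn [2.7951 0.0017] j6 -0.15 j1 -0.1 grip 0.276 F [-1.3578  0.0982  0.0823] t 1.975
[[297.3186   0.     254.6778]
 [  0.     297.3186 190.927 ]
 [  0.       0.       1.    ]] [[ 0.9987  0.0503  0.0046  0.5805]
 [ 0.05   -0.9706 -0.2356  0.0797]
 [-0.0074  0.2356 -0.9718  0.3381]
 [ 0.      0.      0.      1.    ]]
```

View pics/w1.png

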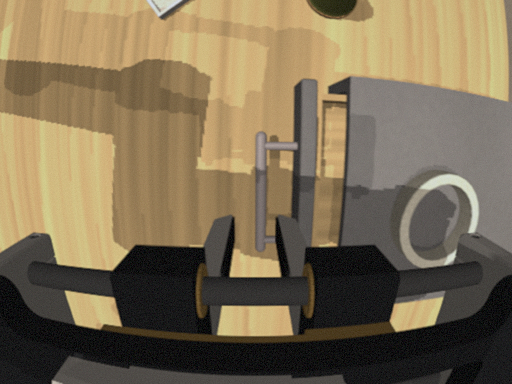

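The wrist view shows the handle bar from (262,132) to (261,248), with the open fingers at (222,225) and (288,225).

```bash
python3 - <<'E'
from h import *
D=np.load('pics/w1.npz'); K,T=D['K'],D['T']
P=onplane(K,T,[[262,133],[261,248],[262,191]],.047,True);print(P)
m=P[:2].mean(0); print(m); to([m[0],m[1],0.03],2.7)
E
```

```text
[[ 0.5861  0.0675  0.047 ]
 [ 0.5918 -0.0533  0.047 ]
 [ 0.5893  0.0094  0.047 ]]
[0.589  0.0071 0.047 ]
pos [0.5855 0.0114 0.1598] shift [0.0046 0.1298 0.0037] az,turn [2.7857 0.0015] j6 -0.15 j1 -0.1 grip 0.28 F [0.312  0.1278 0.0346] t 2.025
```

apply_moves:
  rows: [0.004,0.0,0.004,0,-0.447,0.004,0.04,0.004,0,-0.447,0.004,0.08,0.004,0,-0.447,0.004,0.115,0.004,0,-0.447,0.004,0.13,0.004,0,-0.447,0.004,0.13,0.004,0,-0.447,0.004,0.13,0.004,0,-1,0.004,0.13,0.004,0,-1,0.004,0.13,0.004,0,-1,0.004,0.13,0.004,0,-1]

```text
clock: 3.28
ee_pos: [0.5925, 0.0061, 0.0319]
ee_rot: [[0.047, 0.003, 0.999], [-0.999, -0.0, 0.047], [0.0, -1.0, 0.003]]
contact_force: [-0.7, -0.4, 6.8]
grip_width: 0.104
```

apply_moves:
  rows: [0,0,-0.015,0,-1,0,0,-0.03,0,-1,0,0,-0.045,0,-1,0,0,-0.06,0,-1,0,0,-0.075,0,-1,0,0,-0.09,0,-1,0,0,-0.105,0,-1,0,0,-0.12,0,-1,0,0,-0.135,0,-1,0,0,-0.147,0,-1,0,0,-0.153,0,-1,0,0,-0.153,0,-1,0,0,-0.153,0,-0.447,0,0,-0.153,0,-0.447,0,0,-0.153,0,-0.447]

```text
clock: 5.15
ee_pos: [0.438, -0.0009, 0.0301]
ee_rot: [[0.047, -0.001, 0.999], [-0.999, 0.0, 0.047], [-0.0, -1.0, -0.001]]
contact_force: [0.1, 0.3, 0.4]
grip_width: 0.277
```

apply_moves:
  rows: [0,-0.06,0,0,-0.447,0,-0.12,0,0,-0.447,0,-0.17,0.04,0,-0.447,0.03,-0.17,0.1,0,-0.447,0.03,-0.17,0.13,0,-0.447,0.03,-0.17,0.13,0,-0.447,0.03,-0.17,0.13,0,-0.447]

```text
clock: 6.02
ee_pos: [0.5684, -0.0246, 0.1996]
ee_rot: [[0.047, -0.003, 0.999], [-0.999, 0.001, 0.047], [-0.001, -1.0, -0.003]]
contact_force: [-0.9, -0.4, 0.1]
grip_width: 0.277
```

```bash
python3 - <<'E'
from h import *
snap('top','top1'); p,d,K,T=snap('wrist','w2'); to([0.5,0,0.2],2.7)
E
```

```text
pos [ 0.5683 -0.0245  0.2002] shift [-0.0277  0.0003 -0.0671] az,turn [2.7056 0.0001] j6 -0.21 j1 -0.17 grip 0.277 F [-0.3048 -0.8242  0.6863] t 6.125
```

View pics/w2.png

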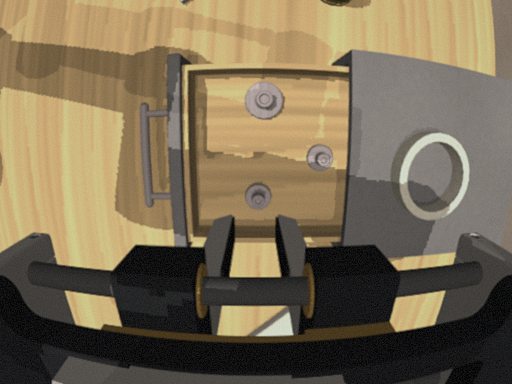

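The wrist view shows three dies in the drawer: a large one at (264,99) and small ones at (320,157) and (258,195). I measure their bosses and check under the cover.

```bash
cat >> h.py <<'E'
def dies(f,x0=190,x1=348,y0=72,y1=232,zl=.042,zh=.06):
    D=np.load('pics/'+f+'.npz'); K,T=D['K'],D['T']; C=cloud(D['d'],K,T,True); z=C[...,2]
    m=((z>zl)&(z<zh)).astype(np.uint8); q=np.zeros_like(m); q[y0:y1,x0:x1]=m[y0:y1,x0:x1]
    n,l,st,ce=cv2.connectedComponentsWithStats(q)
    for i in range(1,n):
        if st[i,4]>12: print(st[i],ce[i],C[l==i].mean(0), 'ray',onplane(K,T,[ce[i]],C[l==i][:,2].mean(),True)[0], np.percentile(z[l==i],[5,50,95]),np.ptp(C[l==i][:,0]),np.ptp(C[l==i][:,1]))
    return C
E
python3 - <<'E'
from h import *
C=dies('w2'); print('floor',C[140,220],C[140,345],C[75,300])
D=np.load('pics/top1.npz'); C=cloud(D['d'],D['K'],D['T'])
D=np.load('pics/w2.npz')
cv2.imwrite('pics/c2.png',cv2.resize(D['p'][50:250,165:365],(600,600),interpolation=cv2.INTER_CUBIC)[:,:,::-1])
E
```

```text
[190  72  20 160 461] [192.1302 160.7983] [ 0.4941 -0.0059  0.0496] ray [ 0.4947 -0.005   0.0496] [0.043  0.0491 0.0582] 0.026039062023847204 0.18887967386211096
[305  72  43   3  76] [330.2237  72.6184] [0.6453 0.1036 0.0501] ray [0.6452 0.1035 0.0501] [0.0455 0.0477 0.058 ] 0.04889307810684729 0.0033693875255140227
[256  91  18  17 247] [264.0931  98.8462] [0.5726 0.0673 0.0541] ray [0.5726 0.0673 0.0541] [0.0521 0.0543 0.0561] 0.018553377257528814 0.018027960083651567
[316 153  14  14 150] [322.4  159.26] [0.6426 0.0041 0.0498] ray [0.6426 0.0041 0.0498] [0.0447 0.0504 0.052 ] 0.014309231207287776 0.015009629027483241
[252 193  13  14 142] [257.5634 199.5493] [ 0.5713 -0.0467  0.0498] ray [ 0.5713 -0.0467  0.0498] [0.045  0.0503 0.0518] 0.014038273140103974 0.014294028986191712
[235 230  40   2  42] [254.9762 230.9524] [ 0.5703 -0.0879  0.0441] ray [ 0.5703 -0.0878  0.0441] [0.0425 0.0441 0.0455] 0.047327783290487924 0.0032042997726002553
[301 230  40   2  58] [323.5517 230.6724] [ 0.6547 -0.0841  0.0446] ray [ 0.6546 -0.0841  0.0446] [0.0428 0.0441 0.0469] 0.04999624452148532 0.0034105474865161745
floor [0.5231 0.0179 0.0245] [0.6758 0.0269 0.0234] [0.6149 0.1017 0.0226]
```

```bash
python3 - <<'E'
from h import *
to([.5726,.0673,.037],2.7)
E
```

```text
pos [ 0.5683 -0.0245  0.2002] shift [-0.0914  0.1632  0.0089] az,turn [2.7056 0.0001] j6 -0.21 j1 -0.17 grip 0.277 F [-0.3048 -0.8242  0.6863] t 6.125
```

View pics/c2.png

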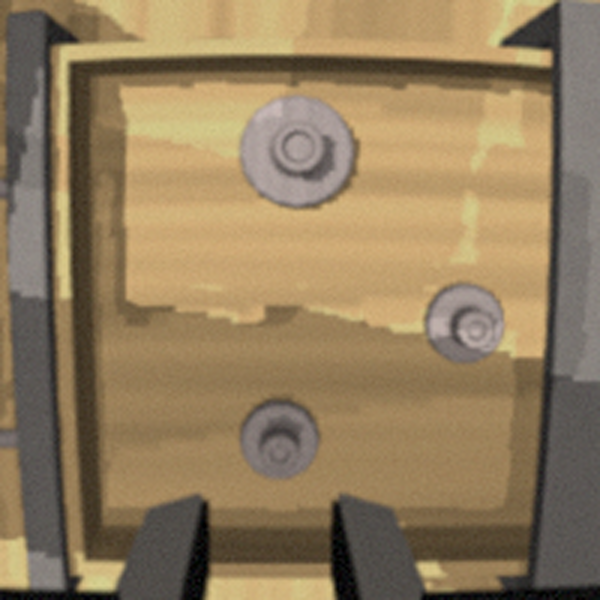

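The crop confirms exactly three visible dies: one large and two small. I pick the large one first.

apply_moves:
  rows: [-0.05,0,0.009,0,-0.15,-0.091,0,0.009,0,-0.15,-0.091,0.05,0.009,0,-0.15,-0.091,0.1,0.009,0,-0.15,-0.091,0.14,0.009,0,-0.15,-0.091,0.163,0.009,0,-0.15,-0.091,0.163,0.009,0,-0.15,-0.091,0.163,0.009,0,-1,-0.091,0.163,0.009,0,-1,-0.091,0.163,0.009,0,-1,-0.091,0.163,0.009,0,-1,-0.091,0.15,0.009,0,-1,-0.091,0.1,0.009,0,-1,-0.091,0.05,0.009,0,-1,-0.091,0.05,0.009,0,-1]

```text
clock: 8.0
ee_pos: [0.5779, 0.0665, 0.1551]
ee_rot: [[0.047, 0.01, 0.999], [-0.999, 0.0, 0.047], [0.0, -1.0, 0.01]]
contact_force: [1.0, 0.4, -1.9]
grip_width: 0.191
```

```bash
python3 - <<'E'
from h import *
to([.4863,.3613,.0205],2.7)
E
```

```text
pos [0.5779 0.0665 0.1551] shift [-0.2988  0.1337 -0.079 ] az,turn [ 2.6941 -0.0001] j6 -0.05 j1 -0.01 grip 0.191 F [ 0.9713  0.3609 -1.9012] t 8.0
```

apply_moves:
  rows: [-0.05,0,-0.01,0,-1,-0.11,0,-0.02,0,-1,-0.17,0,-0.04,0,-1,-0.23,0,-0.06,0,-1,-0.28,0.0,-0.073,0,-1,-0.299,0.05,-0.073,0,-1,-0.299,0.08,-0.073,0,-1,-0.299,0.08,-0.073,0,-1,-0.299,0.08,-0.073,0,-1]

```text
clock: 9.12
ee_pos: [0.4881, 0.3617, 0.0707]
ee_rot: [[0.047, 0.0, 0.999], [-0.999, 0.0, 0.047], [-0.0, -1.0, 0.0]]
contact_force: [0.6, -0.2, -1.4]
grip_width: 0.191
```

```bash
python3 - <<'E'
from h import *
p,d,K,T=snap('wrist','w3'); to([.4863,.3613,.0205],2.7)
E
```

```text
pos [0.4887 0.3619 0.0715] shift [ 0.0005  0.051  -0.0025] az,turn [ 2.6575 -0.0007] j6 0.48 j1 0.52 grip 0.194 F [ 0.7685 -0.4502 -1.2881] t 9.175
```

View pics/w3.png

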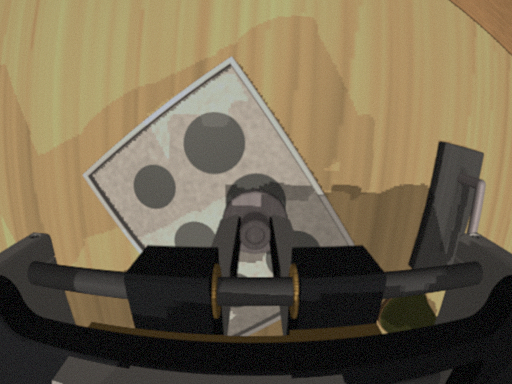

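The held large die is at (255,215) over the middle large silhouette at (255,185). The left large mark is at (214,142) and the left small mark at (155,187). I cross-check these marks.

```bash
python3 - <<'E'
from h import *
D=np.load('pics/w3.npz'); K,T=D['K'],D['T']; p=D['p']
m=((p.max(2)<115)&(p.max(2).astype(int)-p.min(2)<30)).astype(np.uint8)
for b in [(180,105,250,176),(128,160,180,212)]:
    q=np.zeros_like(m); q[b[1]:b[3],b[0]:b[2]]=m[b[1]:b[3],b[0]:b[2]]
    n,l,st,ce=cv2.connectedComponentsWithStats(q); i=1+np.argmax(st[1:,4]); print(st[i],ce[i])
    ys,xs=np.where(l==i); P=onplane(K,T,np.c_[xs,ys],.005,True); print(P.mean(0),np.ptp(P,axis=0))
E
```

```text
[ 184  113   61   61 2826] [213.9614 143.2105]
[0.4508 0.4092 0.005 ] [0.0508 0.0505 0.    ]
[ 134  165   41   43 1398] [154.1423 186.2353]
[0.3978 0.3699 0.005 ] [0.0383 0.0384 0.    ]
```

apply_moves:
  rows: [0.001,0.02,-0.002,0,-1,0.001,0.04,-0.002,0,-1,0.001,0.049,-0.002,0,-1,0.001,0.051,-0.002,0,-1,0.001,0.051,-0.002,0,-1,0.001,0.051,-0.002,0,-1]

```text
clock: 9.93
ee_pos: [0.4865, 0.3607, 0.0207]
ee_rot: [[0.047, 0.002, 0.999], [-0.999, 0.001, 0.047], [-0.0, -1.0, 0.002]]
contact_force: [-1.7, -2.3, 2.9]
grip_width: 0.195
```

apply_moves:
  rows: [0,0,0,0,-0.4,0,0,0,0,-0.4,0,-0.002,0,0,-0.4,0,-0.06,0,0,-0.4,0,-0.12,0,0,-0.4,0.02,-0.14,0,-0.18,-0.4,0.08,-0.14,0.03,-0.36,-0.4,0.14,-0.14,0.05,-0.54,-0.4,0.2,-0.14,0.07,-0.72,-0.4,0.26,-0.14,0.09,-0.9,-0.4,0.32,-0.14,0.12,-1.08,-0.4,0.363,-0.14,0.139,-1.26,-0.4,0.363,-0.14,0.139,-1.44,-0.4,0.363,-0.14,0.139,-1.571,-0.4,0.363,-0.14,0.139,-1.571,-0.4,0.363,-0.14,0.139,-1.571,-0.4]

```text
clock: 11.92
ee_pos: [0.6415, 0.0049, 0.1595]
ee_rot: [[0.999, -0.0, -0.046], [0.046, 0.0, 0.999], [-0.0, -1.0, 0.0]]
contact_force: [0.2, -0.1, 0.3]
grip_width: 0.3
```

```bash
python3 - <<'E'
from h import *
p,d,K,T=snap('wrist','w4'); to([.6426,.0041,.0345],92.7); print(T)
C=dies('w4',60,450,30,235)
E
```

```text
pos [0.6415 0.005  0.1595] shift [ 0.001  0.125 -0.001] az,turn [92.6519 -0.0008] j6 -1.72 j1 -0.1 grip 0.3 F [-0.0587 -0.0015  1.4282] t 11.975
[[-0.047   0.9703  0.2373  0.5719]
 [ 0.9989  0.0455  0.0116  0.0016]
 [ 0.0004  0.2376 -0.9714  0.3397]
 [ 0.      0.      0.      1.    ]]
[ 161   39  197  180 2773] [259.8053 103.3527] [0.5537 0.0062 0.051 ] ray [0.5559 0.0058 0.051 ] [0.0428 0.0512 0.0591] 0.18935043987753186 0.19774750274509514
[148  40   8   5  27] [151.7037  41.4815] [ 0.4934 -0.1049  0.0525] ray [ 0.4934 -0.105   0.0525] [0.0432 0.0532 0.0591] 0.001443445502098517 0.008197830963814295
[363  40   7   6  24] [365.7917  42.4583] [0.4832 0.1095 0.052 ] ray [0.4832 0.1095 0.052 ] [0.0433 0.0525 0.0581] 0.0013241105608063353 0.00637184656087815
[197 111  15  16 184] [203.8804 118.4022] [ 0.5724 -0.0478  0.0503] ray [ 0.5724 -0.0478  0.0503] [0.048  0.0506 0.052 ] 0.014701989139741078 0.013770322104465313
[246 184  15  16 188] [253.0585 191.6011] [0.6435 0.0034 0.0498] ray [0.6435 0.0034 0.0498] [0.0456 0.0504 0.0516] 0.014585627861090966 0.014255117390202458
[429 191  21  41 382] [437.911  208.6099] [0.6538 0.2206 0.0506] ray [0.6538 0.2205 0.0506] [0.0428 0.05   0.0589] 0.04862729612643535 0.02637123678078976
[148 208  13  10  54] [156.     211.3889] [ 0.6691 -0.0977  0.0525] ray [ 0.6691 -0.0977  0.0525] [0.0422 0.0534 0.0593] 0.005444218868790429 0.01306219465732357
[358 208  11  10  42] [361.881 211.119] [0.6585 0.1193 0.0531] ray [0.6586 0.1193 0.0531] [0.0445 0.0551 0.059 ] 0.0061804327017208616 0.011454197699145838
```

View pics/w4.png

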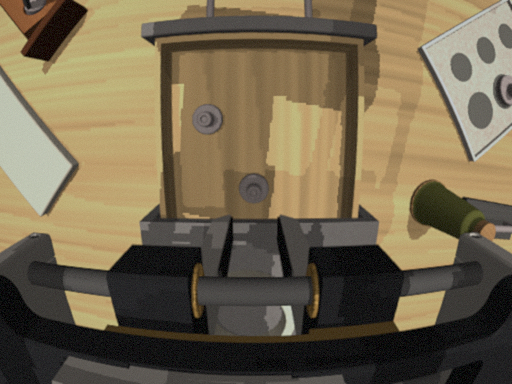

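The two small dies are at (207,118) and (253,187), and the large die is in the tray at (508,92). I descend on the nearer small die.

apply_moves:
  rows: [0.0015,0.05,-0.001,0,-0.4,0.0015,0.1,-0.001,0,-0.4,0.0015,0.12,-0.001,0,-0.4,0.0015,0.125,-0.001,0,-0.4,0.0015,0.125,-0.001,0,-0.4,0.0015,0.125,-0.001,0,-1,0.0015,0.125,-0.001,0,-1,0.0015,0.125,-0.001,0,-1,0.0015,0.125,-0.001,0,-1,0.0015,0.11,-0.001,0,-1,0.0015,0.06,-0.001,0,-1,0.0015,0.0,-0.001,0,-1,0.0015,0.0,-0.001,0,-1]

```text
clock: 13.6
ee_pos: [0.6466, 0.0033, 0.1657]
ee_rot: [[0.999, 0.011, -0.047], [0.047, -0.001, 0.999], [0.011, -1.0, -0.002]]
contact_force: [0.4, 0.6, -1.8]
grip_width: 0.151
```

```bash
python3 - <<'E'
from h import *
to([.434,.3196,.018],92.7)
E
```

```text
pos [0.6466 0.0033 0.1657] shift [-0.1991  0.1449  0.3263] az,turn [92.7057  0.0001] j6 -1.72 j1 -0.1 grip 0.151 F [ 0.3515  0.6005 -1.7976] t 13.6
```

apply_moves:
  rows: [-0.06,0,0.02,0,-1,-0.1,0,0.06,0,-1,-0.14,0,0.12,0,-1,-0.17,0,0.18,0,-1,-0.194,0,0.24,0,-1,-0.194,0,0.3,0,-1,-0.194,0.03,0.325,0,-1,-0.194,0.07,0.325,0,-1,-0.194,0.09,0.325,0,-1,-0.194,0.09,0.325,0,-1,-0.194,0.09,0.325,0,-1]

```text
clock: 14.98
ee_pos: [0.4343, 0.3191, 0.0698]
ee_rot: [[0.999, 0.0, -0.047], [0.047, 0.0, 0.999], [0.0, -1.0, 0.0]]
contact_force: [-1.0, 0.2, -0.2]
grip_width: 0.146
```

```bash
python3 - <<'E'
from h import *
to([.434,.3196,.018],92.7)
E
```

```text
pos [0.4343 0.3191 0.0698] shift [-0.0003  0.0518  0.0005] az,turn [92.6904 -0.0002] j6 -1.11 j1 0.5 grip 0.146 F [-1.017   0.1545 -0.2205] t 14.975
```

apply_moves:
  rows: [0,0.03,0.0005,0,-1,0,0.047,0.0005,0,-1,0,0.0515,0.0005,0,-1,0,0.052,0.0005,0,-1,0,0.052,0.0005,0,-1,0,0.052,0.0005,0,-0.4,0,0.052,0.0005,0,-0.4,0,0.048,0.0005,0,-0.4,0,0.0,0.0005,0,-0.4,0,-0.06,0.0005,0,-0.4,0.02,-0.07,-0.06,0,-0.4,0.05,-0.07,-0.12,0,-0.4,0.08,-0.07,-0.18,0,-0.4,0.1,-0.07,-0.24,0,-0.4,0.12,-0.07,-0.3,0,-0.4,0.121,-0.07,-0.36,0,-0.4,0.121,-0.07,-0.373,0,-0.4,0.121,-0.07,-0.373,0,-0.4,0.121,-0.07,-0.373,0,-0.4]

```text
clock: 17.35
ee_pos: [0.5722, -0.0467, 0.1395]
ee_rot: [[0.999, -0.0, -0.047], [0.047, 0.001, 0.999], [-0.0, -1.0, 0.001]]
contact_force: [-0.1, -0.1, -0.0]
grip_width: 0.303
```

```bash
python3 - <<'E'
from h import *
p,d,K,T=snap('wrist','w5'); to([.572,-.0475,.0345],92.7); print(T)
C=dies('w5',60,450,30,235)
E
```

```text
pos [ 0.5723 -0.0463  0.1395] shift [-0.0003  0.105  -0.0012] az,turn [92.7689  0.0012] j6 -1.82 j1 -0.2 grip 0.3 F [-0.0897 -0.05   -0.8853] t 17.4
[[-0.0488  0.9703  0.237   0.5027]
 [ 0.9988  0.0471  0.0128 -0.0503]
 [ 0.0012  0.2374 -0.9714  0.3197]
 [ 0.      0.      0.      1.    ]]
[  60   30   33   62 1104] [71.1531 53.9375] [ 0.4325 -0.2428  0.05  ] ray [ 0.4327 -0.2425  0.05  ] [0.0429 0.0503 0.0557] 0.0691165386082942 0.0460224318503315
[ 244   48  133   45 2009] [309.0075  60.2628] [ 0.4439 -0.0029  0.0519] ray [ 0.4448 -0.0039  0.0519] [0.0486 0.0521 0.0541] 0.04229556944511087 0.12478419740511937
[228 113  55   1  55] [255. 113.] [ 0.4964 -0.05    0.0445] ray [ 0.4965 -0.05    0.0445] [0.0431 0.0445 0.0461] 0.0023649340462520985 0.04947802425521432
[207 114   5  89 242] [209.5909 154.5661] [ 0.5362 -0.0896  0.0517] ray [ 0.536  -0.0895  0.0517] [0.0435 0.052  0.0595] 0.08156144117856101 0.004611102264264241
[287 114  33   1  33] [303. 114.] [ 0.4947 -0.0061  0.0473] ray [ 0.4947 -0.0061  0.0473] [0.0459 0.0473 0.0486] 0.002167115343228998 0.02908571370627881
[322 115  2
[... 224 characters left out ...]
3] [0.0492 0.0503 0.0514] 0.0015236022010845507 0.014848780020621122
[362 117  13   1  13] [368. 117.] [0.4917 0.0561 0.0511] ray [0.4917 0.056  0.0511] [0.0505 0.0511 0.0517] 0.0013757109307083182 0.012455015608190123
[390 120  20 115 963] [400.5275 176.8276] [0.5473 0.099  0.0512] ray [0.5466 0.0983 0.0512] [0.0429 0.0513 0.0591] 0.12138688877063336 0.011065733266278466
[246 186  15  17 212] [252.9717 193.8349] [ 0.5714 -0.0482  0.0498] ray [ 0.5714 -0.0482  0.0498] [0.0457 0.0503 0.0518] 0.014892047708070622 0.013532588405080356
[210 204   4  19  45] [211.7333 212.4667] [ 0.5913 -0.0866  0.0514] ray [ 0.5913 -0.0867  0.0514] [0.0433 0.0505 0.0584] 0.01863174605816198 0.0010602427626434513
```

View pics/w5.png

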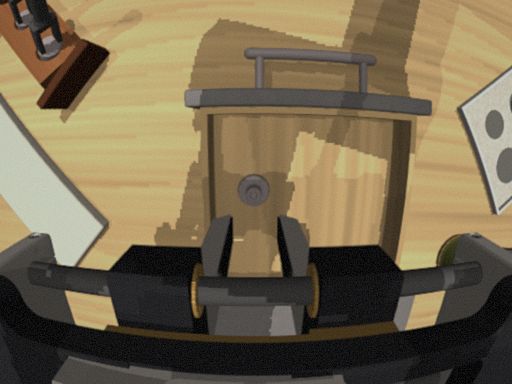

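The last visible small die is at (253,190), unmoved. I pick it.

apply_moves:
  rows: [-0.001,0.05,-0.001,0,-0.4,-0.001,0.09,-0.001,0,-0.4,-0.001,0.102,-0.001,0,-0.4,-0.001,0.105,-0.001,0,-0.4,-0.001,0.105,-0.001,0,-0.4,-0.001,0.105,-0.001,0,-1,-0.001,0.105,-0.001,0,-1,-0.001,0.105,-0.001,0,-1,-0.001,0.105,-0.001,0,-1,-0.001,0.09,-0.001,0,-1,-0.001,0.04,-0.001,0,-1,-0.001,-0.02,-0.001,0,-1,-0.001,-0.02,-0.001,0,-1,-0.001,-0.02,-0.001,0,-1]

```text
clock: 19.15
ee_pos: [0.5708, -0.0487, 0.1593]
ee_rot: [[0.999, -0.001, -0.047], [0.047, 0.0, 0.999], [-0.001, -1.0, 0.0]]
contact_force: [0.5, -0.4, -1.6]
grip_width: 0.146
```

```bash
python3 - <<'E'
from h import *
to([.3974,.3697,.018],92.7)
to([.4715,.270,.018],92.7)
E
```

```text
pos [ 0.5708 -0.0487  0.1593] shift [-0.1534  0.1415  0.4261] az,turn [92.7023  0.    ] j6 -1.82 j1 -0.21 grip 0.146 F [ 0.5015 -0.4355 -1.5889] t 19.15
pos [ 0.5708 -0.0487  0.1593] shift [-0.0841  0.1414  0.323 ] az,turn [92.7023  0.    ] j6 -1.82 j1 -0.21 grip 0.146 F [ 0.5015 -0.4355 -1.5889] t 19.15
```

apply_moves:
  rows: [-0.02,0,0.06,0,-1,-0.04,0,0.12,0,-1,-0.06,0,0.18,0,-1,-0.084,0,0.24,0,-1,-0.084,0.0,0.3,0,-1,-0.084,0.04,0.323,0,-1,-0.084,0.09,0.323,0,-1,-0.084,0.09,0.323,0,-1,-0.084,0.09,0.323,0,-1]

```text
clock: 20.27
ee_pos: [0.4727, 0.2696, 0.0697]
ee_rot: [[0.999, -0.0, -0.047], [0.047, -0.0, 0.999], [-0.0, -1.0, -0.0]]
contact_force: [0.4, 0.0, -1.1]
grip_width: 0.149
```

```bash
python3 - <<'E'
from h import *
to([.4715,.270,.018],92.7)
E
```

```text
pos [0.4727 0.2696 0.0697] shift [-0.0011  0.0517  0.0004] az,turn [92.6771 -0.0004] j6 -1.23 j1 0.39 grip 0.149 F [ 0.4495  0.0418 -1.1494] t 20.275
```

apply_moves:
  rows: [-0.001,0.03,0.0005,0,-1,-0.001,0.047,0.0005,0,-1,-0.001,0.0515,0.0005,0,-1,-0.001,0.052,0.0005,0,-1,-0.001,0.052,0.0005,0,-1,-0.001,0.052,0.0005,0,-0.4,-0.001,0.052,0.0005,0,-0.4,-0.001,0.048,0.0005,0,-0.4,0,0.0,0.0005,0,-0.4,0,-0.06,0.0005,0,-0.4,-0.02,-0.09,-0.06,0.18,-0.4,-0.05,-0.09,-0.12,0.36,-0.4,-0.08,-0.09,-0.18,0.54,-0.4,-0.1,-0.09,-0.24,0.72,-0.4,-0.118,-0.09,-0.3,0.9,-0.4,-0.118,-0.09,-0.315,1.08,-0.4,-0.118,-0.09,-0.315,1.26,-0.4,-0.118,-0.09,-0.315,1.44,-0.4,-0.118,-0.09,-0.315,1.571,-0.4,-0.118,-0.09,-0.315,1.571,-0.4]

```text
clock: 22.78
ee_pos: [0.3694, -0.0504, 0.1597]
ee_rot: [[0.048, 0.0, 0.999], [-0.999, -0.0, 0.048], [0.0, -1.0, 0.0]]
contact_force: [0.4, 0.5, 1.7]
grip_width: 0.301
```

```bash
python3 - <<'E'
from h import *
p,d,K,T=snap('wrist','w6'); to([.43,-.002,.03],2.7); print(T)
q=p[40:290,300:512]; cv2.imwrite('pics/c6.png',cv2.resize(q,None,fx=2.4,fy=2.4,interpolation=cv2.INTER_CUBIC)[:,:,::-1])
C=cloud(d,K,T,True)
for v in (80,120,160,200): print(v,C[v,440:512:10].round(3).tolist())
E
```

```text
pos [ 0.3694 -0.0503  0.1597] shift [-0.0453  0.1297  0.0629] az,turn [2.821  0.0021] j6 -0.37 j1 -0.32 grip 0.3 F [ 0.2423 -0.0544  0.0405] t 22.825
[[ 0.9988  0.0482  0.0125  0.3648]
 [ 0.0497 -0.9703 -0.2368  0.0179]
 [ 0.0007  0.2371 -0.9715  0.3399]
 [ 0.      0.      0.      1.    ]]
80 [[0.585, 0.089, 0.023], [0.602, 0.093, 0.023], [0.619, 0.096, 0.023], [0.636, 0.1, 0.023], [0.656, 0.104, 0.022], [0.663, 0.105, 0.036], [0.665, 0.104, 0.053], [0.66, 0.102, 0.076]]
120 [[0.589, 0.04, 0.023], [0.605, 0.043, 0.023], [0.622, 0.045, 0.023], [0.639, 0.048, 0.024], [0.66, 0.051, 0.022], [0.679, 0.054, 0.023], [0.7, 0.058, 0.023], [0.662, 0.054, 0.078]]
160 [[0.595, -0.009, 0.023], [0.612, -0.007, 0.023], [0.629, -0.006, 0.024], [0.647, -0.004, 0.024], [0.667, -0.002, 0.023], [0.688, 0.0, 0.023], [0.71, 0.002, 0.023], [0.663, 0.007, 0.084]]
200 [[0.606, -0.06, 0.022], [0.624, -0.059, 0.022], [0.641, -0.058, 0.023], [0.661, -0.058, 0.023], [0.68, -0.057, 0.024], [0.702, -0.056, 0.024], [0.665, -0.043, 0.076], [0.674, -0.04, 0.086]]
```

View pics/c6.png

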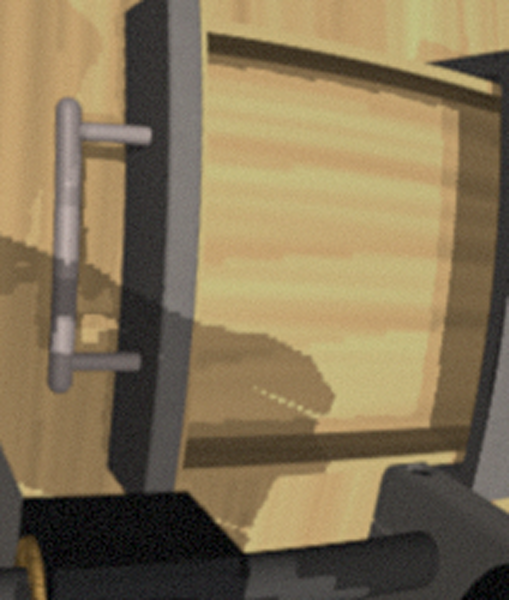

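The drawer is empty to its back wall (crop shows bare floor to (500,…), depth to x≈0.71); the handle runs from (67,105) to (60,385) in the crop. I check the handle position and then shut the drawer.

```bash
python3 - <<'E'
from h import *
D=np.load('pics/w6.npz'); P=onplane(D['K'],D['T'],[[327.9,82.5],[325,201.5]],.047,True); print(P,P.mean(0))
m=P.mean(0); to([m[0],m[1],.031],2.7)
E
```

```text
[[ 0.4355  0.0605  0.047 ]
 [ 0.4424 -0.0612  0.047 ]] [ 0.439  -0.0003  0.047 ]
pos [ 0.3694 -0.0503  0.1597] shift [-0.0465  0.1287  0.0719] az,turn [2.821  0.0021] j6 -0.37 j1 -0.32 grip 0.3 F [ 0.2423 -0.0544  0.0405] t 22.825
```

apply_moves:
  rows: [-0.046,0,0.05,0,-0.447,-0.046,0,0.071,0,-0.447,-0.046,0.03,0.071,0,-0.447,-0.046,0.08,0.071,0,-0.447,-0.046,0.12,0.071,0,-0.447,-0.046,0.129,0.071,0,-0.447,-0.046,0.129,0.071,0,-0.447,-0.046,0.129,0.071,0,-1,-0.046,0.129,0.071,0,-1,-0.046,0.129,0.071,0,-1]

```text
clock: 24.08
ee_pos: [0.4395, -0.0013, 0.0318]
ee_rot: [[0.047, 0.003, 0.999], [-0.999, -0.0, 0.047], [0.001, -1.0, 0.003]]
contact_force: [0.3, -0.1, 7.1]
grip_width: 0.106
```

apply_moves:
  rows: [0,0,0.015,0,-1,0,0,0.03,0,-1,0,0,0.045,0,-1,0,0,0.06,0,-1,0,0,0.075,0,-1,0,0,0.09,0,-1,0,0,0.105,0,-1,0,0,0.12,0,-1,0,0,0.135,0,-1,0,0,0.148,0,-1,0,0,0.158,0,-1,0,0,0.164,0,-1,0,0,0.168,0,-1,0,0,0.168,0,-1,0,0,0.168,0,-1]

```text
clock: 25.95
ee_pos: [0.6075, 0.0065, 0.0318]
ee_rot: [[0.047, 0.004, 0.999], [-0.999, -0.0, 0.047], [0.001, -1.0, 0.004]]
contact_force: [-0.1, -0.4, 5.7]
grip_width: 0.107
```

apply_moves:
  rows: [0,0,0.002,0,-1,0,0,0.004,0,-1,0,0,0.006,0,-1,0,0,0.006,0,-1]

```text
clock: 26.45
ee_pos: [0.6129, 0.0068, 0.0318]
ee_rot: [[0.047, 0.002, 0.999], [-0.999, -0.001, 0.047], [0.001, -1.0, 0.002]]
contact_force: [-0.1, -0.2, 6.5]
grip_width: 0.106
```

apply_moves:
  rows: [0,0,0.002,0,-1,0,0,0.003,0,-1,0,0,0.004,0,-1,0,0,0.004,0,-1]

```text
clock: 26.95
ee_pos: [0.6145, 0.0069, 0.0317]
ee_rot: [[0.047, -0.002, 0.999], [-0.999, -0.001, 0.047], [0.001, -1.0, -0.002]]
contact_force: [-3.8, 0.2, 8.9]
grip_width: 0.108
```

apply_moves:
  rows: [0,0,0.001,0,-1,0,0,0.002,0,-1,0,0,0.003,0,-1,0,0,0.003,0,-1]

```text
clock: 27.45
ee_pos: [0.6145, 0.0069, 0.0317]
ee_rot: [[0.048, -0.008, 0.999], [-0.999, -0.001, 0.048], [0.001, -1.0, -0.008]]
contact_force: [-7.9, -1.5, 13.4]
grip_width: 0.106
```

apply_moves:
  rows: [0,0,0.001,0,-1,0,0,0.002,0,-1,0,0,0.002,0,-1]

```text
clock: 27.82
ee_pos: [0.6144, 0.0069, 0.0317]
ee_rot: [[0.048, -0.012, 0.999], [-0.999, -0.001, 0.048], [0.001, -1.0, -0.012]]
contact_force: [-12.2, -2.7, 16.1]
grip_width: 0.107
```

apply_moves:
  rows: [0,0,-0.003,0,-1,0,0,-0.003,0,-0.447,0,0,-0.003,0,-0.447,0,0,-0.003,0,-0.447,0,-0.05,-0.003,0,-0.447,0,-0.11,-0.003,0,-0.447,0,-0.17,-0.003,0,-0.447,0.03,-0.22,-0.03,-0.18,-0.2,0.07,-0.22,-0.08,-0.36,-0.2,0.11,-0.22,-0.13,-0.54,-0.2,0.15,-0.22,-0.18,-0.7,-0.2,0.2,-0.22,-0.22,-0.773,-0.2,0.24,-0.22,-0.24,-0.773,-0.2,0.24,-0.22,-0.24,-0.773,-0.2,0.24,-0.22,-0.24,-0.773,-0.2]

```text
clock: 29.7
ee_pos: [0.3928, -0.2431, 0.2503]
ee_rot: [[0.731, 0.0, 0.683], [-0.683, 0.001, 0.731], [-0.001, -1.0, 0.001]]
contact_force: [0.1, -1.0, 0.7]
grip_width: 0.4
```

```bash
python3 - <<'E'
from h import *
p,d,K,T=snap('wrist','w7'); to([.38,-.24,.25],47); print(T)
p2,d2,K2,T2=snap('top','top2')
C=cloud(d,K,T,True); z=C[...,2]
for lo,hi in [(.085,.1),(.1,.115),(.115,.13),(.13,.15)]:
    m=((z>lo)&(z<hi)).astype(np.uint8); m[235:]=0
    n,l,st,ce=cv2.connectedComponentsWithStats(m)
    for i in range(1,n):
        if st[i,4]>40: print(lo,st[i],C[l==i].mean(0),np.median(C[l==i],axis=0))
E
```

```text
pos [ 0.393  -0.2427  0.2503] shift [-0.0113  0.0003 -0.0069] az,turn [47.0188  0.0003] j6 -1.53 j1 -0.7 grip 0.401 F [ 0.0545 -0.2966  0.7747] t 29.75
[[ 0.6818  0.7105  0.1741  0.3415]
 [ 0.7315 -0.6627 -0.1604 -0.1967]
 [ 0.0014  0.2367 -0.9716  0.4305]
 [ 0.      0.      0.      1.    ]]
0.085 [  0  43  14  14 106] [-0.0062 -0.3757  0.0923] [-0.0054 -0.3752  0.0924]
0.085 [ 464  174   48   61 1249] [0.6877 0.0009 0.087 ] [0.686  0.0006 0.0862]
0.085 [194 183  17  23 159] [ 0.3671 -0.3027  0.0941] [ 0.367  -0.3041  0.0954]
0.085 [246 188  17  20 161] [ 0.4089 -0.2603  0.0952] [ 0.4091 -0.2609  0.0961]
0.1 [ 0 39  8 12 65] [-0.0071 -0.3675  0.1067] [-0.0074 -0.3666  0.106 ]
0.1 [193 183  15  15  80] [ 0.3597 -0.2942  0.1073] [ 0.3599 -0.2948  0.1078]
0.1 [247 187  14  10  66] [ 0.4    -0.2526  0.1074] [ 0.4008 -0.2531  0.1077]
0.1 [498 219  14  16 118] [ 0.7129 -0.0015  0.1065] [ 0.7122 -0.0018  0.1072]
0.115 [192 178  14  15  87] [ 0.3529 -0.2882  0.1226] [ 0.3527 -0.2885  0.1226]
0.115 [247 181  15  12  83] [ 0.3934 -0.2454  0.1224] [ 0.3941 -0.246   0.1225]
0.13 [186 169  18  18  84] [ 0.3462 -0.2796  0.1414] [ 0.3461 -0.2803  0.1438]
0.13 [247 178  15   9  74] [ 0.387  -0.2397  0.1365] [ 0.3873 -0.2401  0.1364]
```

View pics/w7.png

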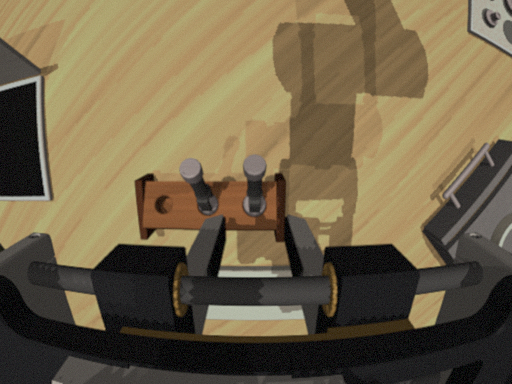

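The rack view shows punch heads at (254,163) and (191,170), with bore mouths at (254,205) and (208,205), and the third bore empty at (164,205). I enlarge the heads to triangulate them.

```bash
python3 - <<'E'
from h import *
a=np.load('pics/w7.npz')['p'][145:225,130:290]; b=np.load('pics/top2.npz')['p'][220:290,320:400]
A=cv2.resize(a,(800,400),interpolation=cv2.INTER_CUBIC); B=cv2.resize(b,(228*1,200),interpolation=cv2.INTER_CUBIC)
pad=np.zeros((200,800,3),np.uint8); pad[:,:228]=B
cv2.imwrite('pics/c7.png',np.vstack([A,pad])[:,:,::-1])
D=np.load('pics/w7.npz'); C=cloud(D['d'],D['K'],D['T'],True)
print('rack surf',[C[v,u].round(4).tolist() for v,u in [(205,230),(190,230),(220,230),(205,185)]])
E
```

```text
rack surf [[0.4006, -0.2956, 0.0548], [0.3871, -0.2836, 0.0452], [0.4142, -0.3082, 0.0617], [0.3593, -0.3404, 0.0547]]
```

View pics/c7.png

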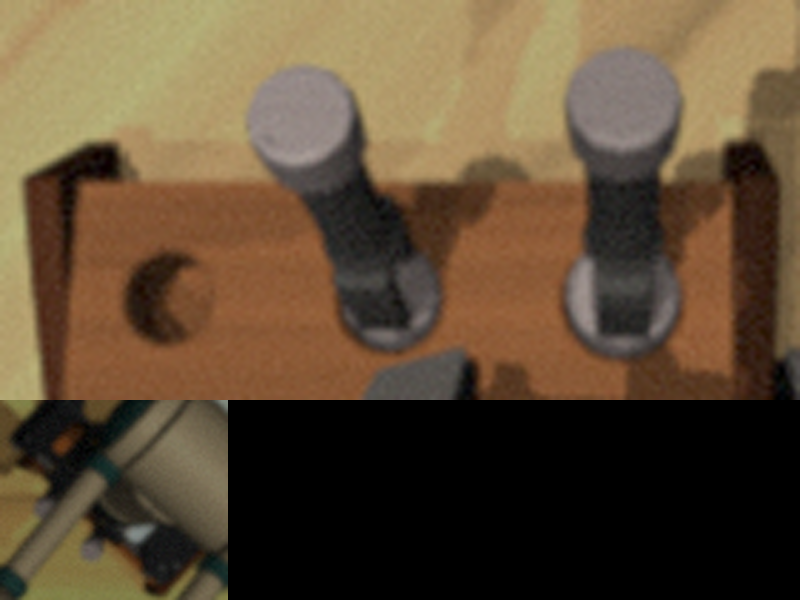

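```bash
python3 - <<'E'
from h import *
W=np.load('pics/w7.npz'); t=np.load('pics/top0.npz')
C=cloud(W['d'],W['K'],W['T'],True); Ct=cloud(t['d'],t['K'],t['T'])
for n,w,tp,b in [('A',(254.4,165.2),(335.4,257.6),(254.4,204.2)),('B',(189.8,168.2),(351.6,272.0),(207.5,205))]:
    r1=W['T'][:3,:3]@rays(W['K'],[w],True)[0]; r2=t['T'][:3,:3]@rays(t['K'],[tp])[0]
    o1=W['T'][:3,3];o2=t['T'][:3,3]
    s=np.linalg.lstsq(np.c_[r1,-r2],o2-o1,rcond=None)[0]; a=o1+s[0]*r1;c=o2+s[1]*r2
    h=(a+c)/2; print(n,'head',h,'gap',np.linalg.norm(a-c))
    u,v=map(round,w); print(' depth wrist',np.median(C[v-4:v+5,u-4:u+5].reshape(-1,3),axis=0)); u,v=map(round,tp); print(' depth top',np.median(Ct[v-2:v+3,u-2:u+3].reshape(-1,3),axis=0))
    m=onplane(W['K'],W['T'],[b],.055,True)[0]; print(' bore',m,'axis',(h-m)/np.linalg.norm(h-m),np.linalg.norm(h-m), 'lean',np.degrees(np.arctan2(np.hypot(*(h-m)[:2]),(h-m)[2])),'az',np.degrees(np.arctan2((h-m)[1],(h-m)[0])))
E
```

```text
A head [ 0.3732 -0.226   0.1481] gap 0.0004488741374553215
 depth wrist [ 0.3716 -0.2251  0.1601]
 depth top [ 0.3717 -0.223   0.1578]
 bore [ 0.4216 -0.2712  0.055 ] axis [-0.4242  0.3954  0.8147] 0.11429827349360872 lean 35.446408771458614 az 137.00941570519336
B head [ 0.3336 -0.2647  0.1828] gap 0.0007572520378349335
 depth wrist [ 0.3324 -0.272   0.155 ]
 depth top [ 0.3338 -0.2716  0.1542]
 bore [ 0.3801 -0.3176  0.055 ] axis [-0.3184  0.3623  0.876 ] 0.14593942912488067 lean 28.83775662165535 az 131.30781629462257
```

apply_moves:
  rows: [-0.004,0.03,-0.001,0,-0.2,-0.004,0.08,-0.001,0,-0.2,-0.004,0.13,-0.001,0,-0.2,-0.004,0.147,-0.001,0,-0.2,-0.004,0.147,-0.001,0,-0.2,-0.004,0.147,-0.001,0,-0.2]

```text
clock: 30.55
ee_pos: [0.3901, -0.2413, 0.1043]
ee_rot: [[0.732, 0.001, 0.681], [-0.681, -0.001, 0.732], [0.002, -1.0, 0.0]]
contact_force: [-0.1, -0.5, -0.4]
grip_width: 0.4
```

```bash
python3 - <<'E'
from h import *
p,d,K,T=snap('wrist','w8'); to([.389,-.241,.103],47)
q=p[120:330,150:360]; cv2.imwrite('pics/c8.png',cv2.resize(q,(588,588),interpolation=cv2.INTER_CUBIC)[:,:,::-1])
E
```

```text
pos [ 0.3901 -0.2416  0.1046] shift [-0.0013  0.0016 -0.0003] az,turn [47.0533  0.0009] j6 -1.53 j1 -0.71 grip 0.399 F [-0.9294 -0.1332  0.1167] t 30.6
```

View pics/c8.png

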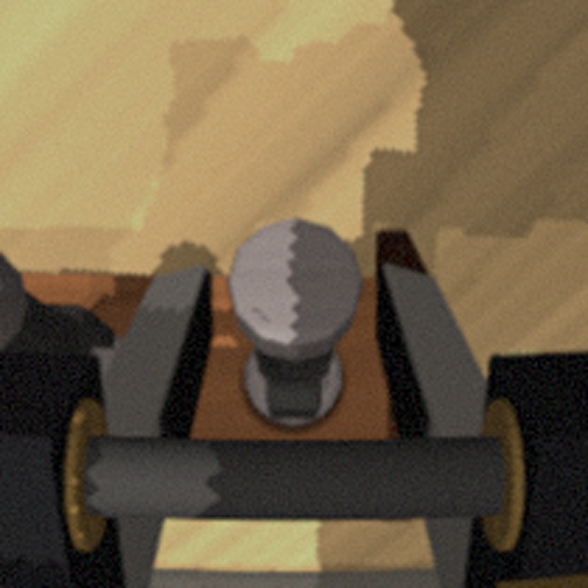

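The punch head is at crop (295,285), centred between the fingers. I check its offset from the pads by depth.

```bash
python3 - <<'E'
from h import *
W=np.load('pics/w8.npz'); C=cloud(W['d'],W['K'],W['T'],True)
for u,v in [(255,221),(255,212),(255,232),(255,250),(255,262)]: print(u,v,np.median(C[v-2:v+3,u-2:u+3].reshape(-1,3),axis=0), (np.median(C[v-2:v+3,u-2:u+3].reshape(-1,3),axis=0)-[.3901,-.2416,.1046])@np.array([[.732,-.681,0]]).T)
E
```

```text
255 221 [ 0.3713 -0.2247  0.1597] [-0.0253]
255 212 [ 0.3687 -0.2223  0.1577] [-0.0288]
255 232 [ 0.3744 -0.2277  0.1624] [-0.021]
255 250 [ 0.3923 -0.2442  0.1291] [0.0034]
255 262 [ 0.4101 -0.2606  0.0974] [0.0276]
```

apply_moves:
  rows: [0,0,0,0,-1,0,0,0,0,-1,0,0,0,0,-1,0,0,0,0,-1,-0.005,-0.01,0,0,-1,-0.01,-0.02,0,0,-1,-0.015,-0.03,0,0,-1,-0.019,-0.04,0,0,-1,-0.022,-0.05,0,0,-1,-0.022,-0.1,0,0,-1,-0.022,-0.13,0,0,-1,-0.022,-0.13,0,0,-1,-0.022,-0.13,0,0,-1]

```text
clock: 32.22
ee_pos: [0.372, -0.2258, 0.2323]
ee_rot: [[0.731, -0.002, 0.682], [-0.682, 0.002, 0.731], [-0.002, -1.0, -0.0]]
contact_force: [0.4, -0.6, -3.6]
grip_width: 0.165
```

```bash
python3 - <<'E'
from h import *
p,d,K,T=snap('wrist','w9'); to([.5684,-.3559,.25],47); s=bot.get_state(); x=np.array(s['ee_pos'])
q=p[120:330,150:360]; a=cv2.resize(q,(400,400)); p2,_,_,_=snap('scene','s9'); b=cv2.resize(p2[100:280,60:240],(400,400),interpolation=cv2.INTER_CUBIC)
cv2.imwrite('pics/c9.png',np.hstack([a,b])[:,:,::-1])
W=np.load('pics/w9.npz'); C=cloud(W['d'],W['K'],W['T'],True); R=np.array(s['ee_rot'])
for v in range(196,270,6): print(v,R.T@(np.median(C[v-1:v+2,253:258].reshape(-1,3),axis=0)-x))
E
```

```text
pos [ 0.3718 -0.2256  0.2318] shift [ 0.2326 -0.019   0.0389] az,turn [46.9811 -0.0003] j6 -1.53 j1 -0.71 grip 0.167 F [-0.1874  0.0395 -3.3172] t 32.275
196 [ 0.0393  0.2312 -0.0002]
202 [-0.0322 -0.0513 -0.0007]
208 [-0.0298 -0.0527 -0.0006]
214 [-0.0275 -0.0541 -0.0007]
220 [-0.0253 -0.0558 -0.0005]
226 [-0.0231 -0.0573 -0.0007]
232 [-0.0208 -0.0586 -0.0007]
238 [-0.0187 -0.0601 -0.0007]
244 [-0.0158 -0.0608 -0.0007]
250 [-0.0068 -0.0489 -0.0011]
256 [ 0.0207  0.0011 -0.0005]
262 [ 0.0279  0.0061 -0.0005]
268 [ 0.0386  0.0168 -0.0004]
```

View pics/c9.png

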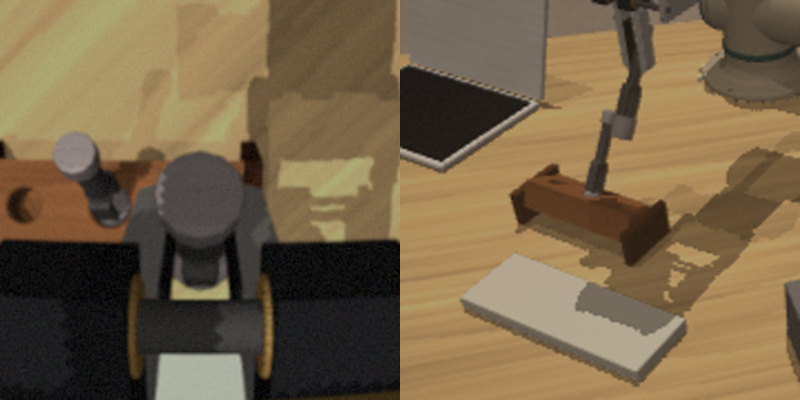

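Punch 0 is held (scene crop shows it leaving the rack at (600,160)). Its head disc slopes 30°, so I will touch the rim down beside the block and push its foot against the block's side to swing it upright in the grip.

apply_moves:
  rows: [0.05,0,0.04,0,-1,0.1,0,0.08,0,-1,0.1065,0,0.089,0,-1,0.1065,0.04,0.089,0,-1,0.1065,0.09,0.089,0,-1,0.1065,0.125,0.089,0,-1,0.1065,0.137,0.089,0,-1,0.1065,0.137,0.089,0,-1,0.1065,0.137,0.089,0,-1]

```text
clock: 33.45
ee_pos: [0.5124, -0.2347, 0.0979]
ee_rot: [[0.731, 0.002, 0.682], [-0.682, -0.001, 0.731], [0.003, -1.0, 0.001]]
contact_force: [0.0, 0.3, -2.6]
grip_width: 0.163
```

apply_moves:
  rows: [0,0.002,0,0,-1,0,0.004,0,0,-1,0,0.006,0,0,-1,0,0.008,0,0,-1,0,0.008,0,0,-1]

```text
clock: 34.08
ee_pos: [0.5113, -0.2339, 0.0882]
ee_rot: [[0.731, -0.0, 0.682], [-0.682, 0.0, 0.731], [-0.001, -1.0, -0.0]]
contact_force: [0.0, -0.2, -3.0]
grip_width: 0.163
```

apply_moves:
  rows: [0,0.001,0,0,-1,0,0.002,0,0,-1,0,0.003,0,0,-1,0,0.003,0,0,-1,0,0.003,0,0,-1]

```text
clock: 34.7
ee_pos: [0.5114, -0.234, 0.0855]
ee_rot: [[0.731, 0.0, 0.682], [-0.682, 0.0, 0.731], [0.0, -1.0, 0.0]]
contact_force: [-0.2, 1.2, -3.1]
grip_width: 0.162
```

apply_moves:
  rows: [0,0.001,0,0,-1,0,0.002,0,0,-1,0,0.002,0,0,-1,0,0.002,0,0,-1]

```text
clock: 35.2
ee_pos: [0.5114, -0.234, 0.0834]
ee_rot: [[0.731, 0.0, 0.682], [-0.682, 0.0, 0.731], [-0.0, -1.0, 0.0]]
contact_force: [0.2, -0.1, -2.4]
grip_width: 0.161
```

apply_moves:
  rows: [0,0.001,0,0,-1,0,0.002,0,0,-1,0,0.002,0,0,-1]

```text
clock: 35.58
ee_pos: [0.5113, -0.234, 0.0813]
ee_rot: [[0.731, -0.0, 0.682], [-0.682, 0.0, 0.731], [-0.0, -1.0, 0.0]]
contact_force: [-0.1, 0.3, -3.5]
grip_width: 0.166
```

apply_moves:
  rows: [0.006,0,0,0,-1,0.01,-0.001,0,0,-1,0.014,-0.002,0,0,-1,0.018,-0.004,0,0,-1,0.022,-0.0055,0,0,-1,0.026,-0.007,0,0,-1,0.026,-0.007,0,0,-1,0.026,-0.007,0,0,-1]

```text
clock: 36.58
ee_pos: [0.5275, -0.2491, 0.088]
ee_rot: [[0.731, -0.006, 0.682], [-0.682, 0.006, 0.731], [-0.008, -1.0, -0.0]]
contact_force: [-5.0, 4.6, 1.0]
grip_width: 0.164
```

```bash
cat >> h.py <<'E'
def lean(f,u=255,v0=190,v1=262):
    """lean of the held punch (deg) from the slope of its head disc, and head centre in the tool frame"""
    snap('wrist',f); s=bot.get_state(); x=np.array(s['ee_pos']); R=np.array(s['ee_rot'])
    W=np.load('pics/'+f+'.npz'); C=(cloud(W['d'],W['K'],W['T'],True)-x)@R
    y=C[...,1]; m=(y<-.04)&(y>-.075)&(abs(C[...,2])<.009)&(abs(C[...,0])<.05)
    n,l,st,_=cv2.connectedComponentsWithStats(m.astype(np.uint8)); i=1+np.argmax(st[1:,4]); P=C[l==i]
    top=P[P[:,1]<P[:,1].min()+.02]
    A=np.c_[top[:,0],top[:,2],np.ones(len(top))]
    w=np.ones(len(top),bool)
    for _ in range(4):
        c=np.linalg.lstsq(A[w],top[w,1],rcond=None)[0]; r=abs(A@c-top[:,1]); w=r<.0015
    q=top[w]; print('lean x,z deg',np.degrees(np.arctan(c[:2])),'head x range',q[:,0].min(),q[:,0].max(),'head mid',q.mean(0),w.sum(),'t',s['clock'],'pos',x,'F',np.array(s['contact_force']))
E
python3 -c "
from h import *
lean('w10')"
```

```text
lean x,z deg [-25.0572   0.1541] head x range -0.03268760179148606 -0.0044361175559382805 head mid [-0.0225 -0.0587 -0.0002] 1455 t 36.625 pos [ 0.5275 -0.2491  0.088 ] F [-4.2245  4.7385  1.2213]
```

apply_moves:
  rows: [0.004,-0.002,0,0,-1,0.008,-0.0035,0,0,-1,0.012,-0.0045,0,0,-1,0.016,-0.005,0,0,-1,0.02,-0.006,0,0,-1,0.024,-0.006,0,0,-1,0.028,-0.006,0,0,-1,0.028,-0.006,0,0,-1]

```text
clock: 37.62
ee_pos: [0.549, -0.2692, 0.094]
ee_rot: [[0.731, -0.004, 0.682], [-0.682, 0.004, 0.731], [-0.006, -1.0, -0.0]]
contact_force: [-4.2, 3.9, -1.1]
grip_width: 0.161
```

```bash
python3 -c "
from h import *
lean('w11')"
```

```text
lean x,z deg [-11.9184   0.4072] head x range -0.02915818196784064 -0.002630146994502964 head mid [-0.0188 -0.0625 -0.0003] 1712 t 37.675 pos [ 0.549  -0.2692  0.0939] F [-3.4328  3.2806 -1.2195]
```

apply_moves:
  rows: [0.004,0,0,0,-1,0.008,0,0,0,-1,0.012,0,0,0,-1,0.016,0,0,0,-1,0.02,0,0,0,-1,0.02,0,0,0,-1,0.02,0,0,0,-1]

```text
clock: 38.55
ee_pos: [0.5662, -0.2851, 0.0949]
ee_rot: [[0.731, 0.002, 0.682], [-0.682, -0.001, 0.731], [0.002, -1.0, 0.0]]
contact_force: [0.3, -0.6, 0.5]
grip_width: 0.004
```

```bash
python3 -c "
from h import *
lean('w12')"
```

```text
lean x,z deg [-4.6101  0.2529] head x range -0.03293836263458427 -0.008230110825249432 head mid [-0.0224 -0.0585 -0.0003] 1604 t 38.6 pos [ 0.566  -0.2849  0.0948] F [-0.5029 -0.8188 -0.0934]
```

```bash
python3 -c "
from h import *
lean('w13');lean('w14')
W=np.load('pics/w14.npz');s=bot.get_state();C=(cloud(W['d'],W['K'],W['T'],True)-np.array(s['ee_pos']))@np.array(s['ee_rot'])
for v in range(150,300,8): print(v,np.median(C[v-1:v+2,253:258].reshape(-1,3),axis=0))
"
```

```text
lean x,z deg [-5.0548  0.8193] head x range -0.03312070838038628 -0.00811864920093795 head mid [-0.0226 -0.0586 -0.0003] 1615 t 38.65 pos [ 0.5658 -0.2848  0.0947] F [-0.2227  0.5472  1.0422]
lean x,z deg [-5.1137 -0.0051] head x range -0.03326580328376856 0.0010988587309339738 head mid [-0.0226 -0.0586 -0.0003] 1630 t 38.7 pos [ 0.5657 -0.2846  0.0946] F [0.1251 0.1853 1.3137]
150 [-0.0411  0.0936 -0.0005]
158 [-0.0337  0.0936 -0.0005]
166 [-0.0269  0.0938 -0.0005]
174 [-0.0297  0.0331 -0.0006]
182 [-0.0259  0.0223 -0.0006]
190 [-0.0262 -0.0022 -0.0006]
198 [-0.0318 -0.042  -0.0007]
206 [-0.0325 -0.0576 -0.0007]
214 [-0.0291 -0.0582 -0.0007]
222 [-0.0257 -0.0588 -0.0007]
230 [-0.0218 -0.0589 -0.0007]
238 [-0.0181 -0.059  -0.0007]
246 [-0.0145 -0.0593 -0.0007]
254 [-0.0086 -0.0555 -0.0007]
262 [-0.0084 -0.0622 -0.0007]
270 [-0.0084 -0.0698 -0.0007]
278 [-0.0287 -0.1115 -0.0008]
286 [-0.028  -0.1148 -0.0008]
294 [-0.0264 -0.1159 -0.0008]
```

apply_moves:
  rows: [0.001,0,0,0,-1,0.003,0,0,0,-1,0.005,0,0,0,-1,0.007,0,0,0,-1,0.009,0,0,0,-1,0.011,0,0,0,-1,0.011,0,0,0,-1,0.011,0,0,0,-1]

```text
clock: 39.7
ee_pos: [0.5735, -0.2919, 0.0944]
ee_rot: [[0.731, -0.0, 0.682], [-0.682, 0.0, 0.731], [-0.0, -1.0, 0.0]]
contact_force: [0.3, -0.8, -0.1]
grip_width: 0.007
```

```bash
python3 -c "
from h import *
lean('w15')
W=np.load('pics/w15.npz');s=bot.get_state();C=(cloud(W['d'],W['K'],W['T'],True)-np.array(s['ee_pos']))@np.array(s['ee_rot'])
for v in range(158,260,8): print(v,np.median(C[v-1:v+2,253:258].reshape(-1,3),axis=0))
"
```

```text
lean x,z deg [-1.2222  0.4203] head x range -0.032612871221855494 0.0015753144215311361 head mid [-0.0222 -0.0584 -0.0006] 1557 t 39.75 pos [ 0.5735 -0.2919  0.0944] F [-1.1418  0.6162 -0.4202]
158 [-0.0357  0.0787 -0.0005]
166 [-0.0358  0.033  -0.0006]
174 [-0.0318  0.0224 -0.0006]
182 [-0.0296  0.0065 -0.0006]
190 [-0.0296 -0.0164 -0.0006]
198 [-0.0325 -0.044  -0.0007]
206 [-0.0325 -0.057  -0.0007]
214 [-0.0293 -0.0584 -0.0007]
222 [-0.0255 -0.0584 -0.0007]
230 [-0.0218 -0.0584 -0.0007]
238 [-0.0181 -0.0585 -0.0007]
246 [-0.0141 -0.0584 -0.0007]
254 [-0.0087 -0.0554 -0.0007]
```

Luckily the punch stands freely upright on the table (disc slope ≈0°, head z 0.153). I go up over it, regrip it upright and carry it to the block.

apply_moves:
  rows: [0.004,0,0,0,-1,0.008,0,0,0,-1,0.008,-0.03,0,0,-1,0.008,-0.07,0,0,-1,0.008,-0.09,0,0,-0.15,0.008,-0.09,0,0,-0.15,0.008,-0.09,0,0,-0.15,-0.01,-0.09,0,0,-0.15,-0.0215,-0.09,-0.0005,0,-0.15,-0.0215,-0.09,-0.0005,0,-0.15,-0.0215,-0.06,-0.0005,0,-0.15,-0.0215,-0.02,-0.0005,0,-0.15,-0.0215,0.005,-0.0005,0,-0.15,-0.0215,0.011,-0.0005,0,-0.15,-0.0215,0.011,-0.0005,0,-0.15,-0.0215,0.011,-0.0005,0,-1,-0.0215,0.011,-0.0005,0,-1,-0.0215,0.011,-0.0005,0,-1,-0.0215,0.011,-0.0005,0,-1,-0.0215,0.011,-0.0005,0,-1]

```text
clock: 42.25
ee_pos: [0.5582, -0.2782, 0.0846]
ee_rot: [[0.731, 0.002, 0.682], [-0.682, -0.001, 0.731], [0.002, -1.0, 0.0]]
contact_force: [-0.0, -0.6, 6.1]
grip_width: 0.228
```

```bash
python3 -c "
from h import *
lean('w16')
c=np.array([.5684,-.3559,.107]); w=np.array([.682,.731,0]); to(c+.06*w,47); to(c-.06*w,47)
"
```

```text
lean x,z deg [-47.9597   2.9246] head x range -0.012072957987009676 -0.0041999958713342935 head mid [-0.0073 -0.0664 -0.0001] 339 t 42.3 pos [ 0.5582 -0.2782  0.0846] F [-0.5924  0.8588  5.9185]
pos [ 0.5582 -0.2782  0.0846] shift [ 0.0605 -0.0223  0.0101] az,turn [46.9851 -0.0003] j6 -1.39 j1 -0.57 grip 0.227 F [-0.5924  0.8588  5.9185] t 42.3
pos [ 0.5582 -0.2782  0.0846] shift [ 0.0605 -0.0223 -0.1098] az,turn [46.9851 -0.0003] j6 -1.39 j1 -0.57 grip 0.227 F [-0.5924  0.8588  5.9185] t 42.3
```

```bash
python3 - <<'E'
from h import *
p,d,K,T=snap('wrist','w17'); p2,_,_,_=snap('scene','s17')
a=cv2.resize(p[120:330,150:360],(400,400)); b=cv2.resize(p2[100:280,60:240],(400,400),interpolation=cv2.INTER_CUBIC)
cv2.imwrite('pics/c17.png',np.hstack([a,b])[:,:,::-1])
to([0,0,0],47)
W=np.load('pics/w17.npz');s=bot.get_state();C=(cloud(W['d'],W['K'],W['T'],True)-np.array(s['ee_pos']))@np.array(s['ee_rot'])
for v in range(158,270,6): print(v,np.median(C[v-1:v+2,253:258].reshape(-1,3),axis=0))
E
```

```text
pos [ 0.5582 -0.2782  0.0846] shift [-0.598   0.0832 -0.1775] az,turn [46.9809 -0.0003] j6 -1.39 j1 -0.57 grip 0.223 F [-0.6655 -0.2212  5.944 ] t 42.4
158 [-0.035   0.0836 -0.0005]
164 [-0.0297  0.0834 -0.0005]
170 [-0.024   0.084  -0.0005]
176 [-0.0187  0.0837 -0.0005]
182 [-0.0161  0.0697 -0.0005]
188 [-0.0153  0.0501 -0.0005]
194 [-0.0152  0.0308 -0.0005]
200 [-0.0151  0.0153 -0.0006]
206 [-0.0115  0.0127 -0.0006]
212 [-0.0092  0.0075 -0.0006]
218 [-0.009  -0.0042 -0.0006]
224 [-0.0087 -0.015  -0.0006]
230 [-0.0089 -0.0249 -0.0006]
236 [-0.0087 -0.0334 -0.0006]
242 [-0.0087 -0.0411 -0.0006]
248 [-0.0115 -0.0549 -0.0007]
254 [-0.0117 -0.0618 -0.0007]
260 [-0.0113 -0.0668 -0.0007]
266 [-0.0093 -0.0685 -0.0007]
```

View pics/c17.png

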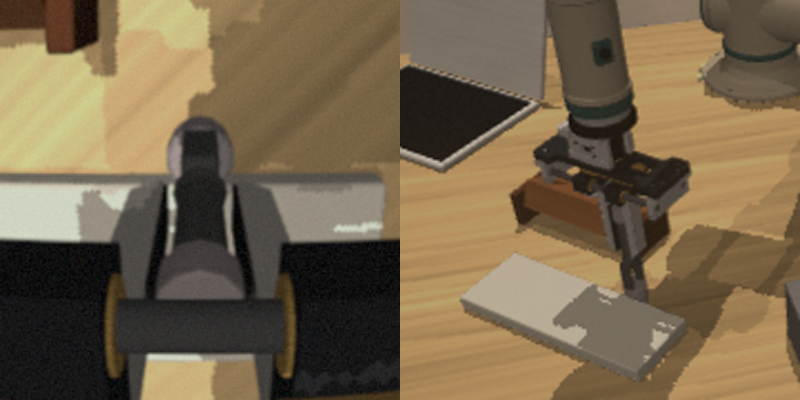

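The punch stands upright between the fingers, with light strips showing at both sides of the shank, so the pads do not appear to hold it yet. I give the fingers more time.

apply_moves:
  rows: [0,0,0,0,-1,0,0,0,0,-1,0,0,0,0,-1]

```text
clock: 42.78
ee_pos: [0.5582, -0.2782, 0.0846]
ee_rot: [[0.731, 0.002, 0.682], [-0.682, -0.001, 0.731], [0.002, -1.0, 0.0]]
contact_force: [-1.1, -0.7, 6.1]
grip_width: 0.228
```

apply_moves:
  rows: [0,0,0,0,-0.3,0,0,0,0,-0.3,0,0,0,0,-0.3,0,-0.02,0,0,-0.3,0,-0.037,0,0,-0.3,0,-0.037,0,0,-0.3,0,-0.037,0,0,-1,0,-0.037,0,0,-1,0,-0.037,0,0,-1,0,-0.037,0,0,-1]

```text
clock: 44.02
ee_pos: [0.5571, -0.2775, 0.1198]
ee_rot: [[0.731, -0.001, 0.682], [-0.682, 0.001, 0.731], [-0.001, -1.0, -0.0]]
contact_force: [-0.1, 0.0, -1.9]
grip_width: 0.225
```

apply_moves:
  rows: [0,-0.01,0,0,-1,0,-0.02,0,0,-1,0,-0.035,0,0,-1,0,-0.05,0,0,-1,0,-0.05,0,0,-1,0,-0.05,0,0,-1]

```text
clock: 44.78
ee_pos: [0.5573, -0.2776, 0.1704]
ee_rot: [[0.731, -0.0, 0.682], [-0.682, 0.0, 0.731], [-0.0, -1.0, 0.0]]
contact_force: [-0.0, 0.5, -3.8]
grip_width: 0.226
```

```bash
python3 - <<'E'
from h import *
snap('wrist','w18')
c=np.array([.5684,-.3559,.107]); w=np.array([.682,.731,0]); to(c+.06*w,47)
W=np.load('pics/w18.npz');s=bot.get_state();C=(cloud(W['d'],W['K'],W['T'],True)-np.array(s['ee_pos']))@np.array(s['ee_rot'])
for v in range(190,290,7): print(v,np.median(C[v-1:v+2,253:258].reshape(-1,3),axis=0))
E
```

```text
pos [ 0.5571 -0.2775  0.17  ] shift [0.0618 0.0629 0.0104] az,turn [46.9817 -0.0003] j6 -1.39 j1 -0.57 grip 0.226 F [ 0.1106  1.2885 -3.9893] t 44.825
190 [-0.0136  0.0492 -0.0005]
197 [-0.0088  0.0458 -0.0005]
204 [-0.0074  0.0304 -0.0005]
211 [-0.0075  0.0131 -0.0005]
218 [-0.0074 -0.0008 -0.0005]
225 [-0.0103 -0.0216 -0.0006]
232 [-0.01   -0.0316 -0.0006]
239 [-0.0067 -0.0334 -0.0006]
246 [-0.0026 -0.0336 -0.0006]
253 [ 0.0017 -0.0335 -0.0006]
260 [ 0.0058 -0.0337 -0.0006]
267 [ 0.0106 -0.0329 -0.0006]
274 [ 0.1308  0.1689 -0.    ]
281 [-0.0287 -0.1133 -0.0007]
288 [-0.0277 -0.1151 -0.0007]
```

Punch 0 is held by its head, upright (disc flat), with its rim at z≈0.052. I carry it over the block and lower it.

apply_moves:
  rows: [0.03,0,0.01,0,-1,0.061,0,0.0105,0,-1,0.061,0,0.0105,0,-1,0.061,0.012,0.0105,0,-1,0.061,0.022,0.0105,0,-1,0.061,0.027,0.0105,0,-1,0.061,0.029,0.0105,0,-1,0.061,0.03,0.0105,0,-1,0.061,0.03,0.0105,0,-1]

```text
clock: 45.95
ee_pos: [0.6094, -0.3117, 0.1408]
ee_rot: [[0.731, 0.001, 0.682], [-0.682, -0.0, 0.731], [0.001, -1.0, 0.0]]
contact_force: [0.6, 0.7, -4.3]
grip_width: 0.23
```

apply_moves:
  rows: [0,0.001,0,0,-1,0,0.002,0,0,-1,0,0.002,0,0,-1]

```text
clock: 46.32
ee_pos: [0.6098, -0.312, 0.1398]
ee_rot: [[0.731, 0.002, 0.682], [-0.682, -0.001, 0.731], [0.002, -1.0, 0.0]]
contact_force: [0.4, 0.7, 3.3]
grip_width: 0.229
```

apply_moves:
  rows: [0,0,0,0,-0.9,0,0,0,0,-0.5,0,0,0,0,-0.3,0,0,0,0,-0.3,0,0,0,0,-0.3,0,-0.02,0,0,-0.3,0,-0.06,0,0,-0.3,0,-0.1,0,0,-0.15,-0.04,-0.11,-0.02,0,-0.15,-0.09,-0.11,-0.06,0,-0.15,-0.14,-0.11,-0.1,0,-0.15,-0.19,-0.11,-0.14,0,-0.15,-0.225,-0.11,-0.16,0,-0.15,-0.225,-0.11,-0.16,0,-0.15,-0.225,-0.11,-0.16,0,-0.15]

```text
clock: 48.2
ee_pos: [0.3364, -0.2757, 0.2489]
ee_rot: [[0.731, 0.002, 0.682], [-0.682, -0.001, 0.731], [0.002, -1.0, 0.0]]
contact_force: [0.0, -0.6, 0.7]
grip_width: 0.426
```

```bash
cat >> h.py <<'E'
def disc(f,ylo,yhi):
    """plane fit of the head disc: tool y within ylo..yhi, near the tool axis"""
    snap('wrist',f); s=bot.get_state(); x=np.array(s['ee_pos']); R=np.array(s['ee_rot'])
    W=np.load('pics/'+f+'.npz'); Cw=cloud(W['d'],W['K'],W['T'],True); C=(Cw-x)@R; y=C[...,1]
    m=(y<yhi)&(y>ylo)&(abs(C[...,2])<.02)&(C[...,0]>-.06)&(C[...,0]<.03); m[290:]=0
    n,l,st,_=cv2.connectedComponentsWithStats(m.astype(np.uint8)); i=1+np.argmax(st[1:,4]); P=C[l==i]
    A=np.c_[P[:,0],P[:,2],np.ones(len(P))]; w=P[:,1]<np.percentile(P[:,1],60)
    for _ in range(6):
        c=np.linalg.lstsq(A[w],P[w,1],rcond=None)[0]; w=abs(A@c-P[:,1])<.0015
    q=P[w]; print('lean',np.degrees(np.arctan(c[:2])),'mid tool',(q.min(0)+q.max(0))/2,'ext',np.ptp(q,axis=0),'n',w.sum(),'world',R@((q.min(0)+q.max(0))/2)+x); print('pos',x,'F',np.array(s['contact_force']),'grip',s['grip_width'],'t',s['clock'])
E
python3 - <<'E'
from h import *
disc('w19',.06,.13)
# punch A on the block, from the top camera depth
p,d,K,T=snap('top','top3'); C=cloud(d,K,T); q=C[150:245,320:420].reshape(-1,3); q=q[q[:,2]>.15]; print('A head',len(q),q.mean(0))
E
```

```text
lean [-30.6213   1.0328] mid tool [-0.0066  0.0942 -0.0015] ext [0.0183 0.0119 0.0209] n 355 world [ 0.3309 -0.2724  0.1544]
pos [ 0.3367 -0.2758  0.2486] F [ 0.6295 -0.0177  0.3049] grip 0.42461490940885915 t 48.25
A head 262 [ 0.4323 -0.2223  0.611 ]
```

apply_moves:
  rows: [-0.002,0.04,-0.0015,0,-0.15,-0.002,0.09,-0.0015,0,-0.15,-0.002,0.115,-0.0015,0,-0.15,-0.002,0.121,-0.0015,0,-0.15,-0.002,0.121,-0.0015,0,-0.15,-0.002,0.121,-0.0015,0,-1,-0.002,0.121,-0.0015,0,-1,-0.002,0.121,-0.0015,0,-1,-0.002,0.121,-0.0015,0,-1]

```text
clock: 49.42
ee_pos: [0.3334, -0.2751, 0.128]
ee_rot: [[0.731, 0.001, 0.682], [-0.682, -0.001, 0.731], [0.001, -1.0, 0.0]]
contact_force: [0.1, 1.5, 4.2]
grip_width: 0.228
```

```bash
python3 - <<'E'
from h import *
disc('w20',-.06,-.005)
E
```

```text
lean [46.5012  1.371 ] mid tool [ 0.0011 -0.033  -0.    ] ext [0.0235 0.0271 0.0399] n 238 world [ 0.3342 -0.2758  0.1611]
pos [ 0.3334 -0.275   0.128 ] F [-0.0389  1.1379  4.6313] grip 0.2249735427387828 t 49.475
```

apply_moves:
  rows: [-0.005,-0.01,0,0,-1,-0.01,-0.02,0,0,-1,-0.015,-0.03,0,0,-1,-0.019,-0.04,0,0,-1,-0.022,-0.05,0,0,-1,-0.022,-0.09,0,0,-1,-0.022,-0.12,0,0,-1,-0.022,-0.12,0,0,-1,-0.022,-0.12,0,0,-1]

```text
clock: 50.6
ee_pos: [0.3164, -0.2592, 0.2464]
ee_rot: [[0.731, -0.001, 0.682], [-0.682, 0.002, 0.731], [-0.002, -1.0, 0.0]]
contact_force: [-0.5, -0.9, -2.8]
grip_width: 0.225
```

```bash
python3 - <<'E'
from h import *
disc('w21',-.06,-.01); to([0,0,0],47)
W=np.load('pics/w21.npz');s=bot.get_state();C=(cloud(W['d'],W['K'],W['T'],True)-np.array(s['ee_pos']))@np.array(s['ee_rot'])
for v in range(200,285,7): print(v,np.median(C[v-1:v+2,253:258].reshape(-1,3),axis=0))
u=np.array([.731,-.682,0]);w=np.array([.682,.731,0]);c=np.array([.5684,-.3559,0])
to(c+u*(-.05-.0813-.012)-.04*w+[0,0,.135],47)
to(c+u*(-.05-.0813-.012)+.04*w+[0,0,.135],47)
E
```

```text
lean [44.8713  1.366 ] mid tool [ 0.0002 -0.0344 -0.    ] ext [0.0216 0.0239 0.04  ] n 224 world [ 0.3164 -0.2592  0.2804]
pos [ 0.3162 -0.259   0.246 ] F [ 0.2248  0.3349 -2.2296] grip 0.22462991975659255 t 50.65
pos [ 0.3162 -0.259   0.246 ] shift [-0.4071  0.2472 -0.0265] az,turn [46.9822 -0.0003] j6 -1.68 j1 -0.86 grip 0.225 F [ 0.2248  0.3349 -2.2296] t 50.65
200 [ 0.049   0.2449 -0.0002]
207 [ 0.06    0.2453 -0.0002]
214 [ 0.0588  0.2043 -0.0003]
221 [-0.0121 -0.0207 -0.0007]
228 [-0.0092 -0.0236 -0.0007]
235 [-0.0056 -0.0256 -0.0006]
242 [-0.0024 -0.028  -0.0006]
249 [ 0.0012 -0.0296 -0.0006]
256 [ 0.0048 -0.031  -0.0006]
263 [ 0.0411  0.0298 -0.0005]
270 [ 0.0595  0.0513 -0.0004]
277 [-0.0286 -0.1113 -0.0008]
284 [-0.0286 -0.1148 -0.0008]
pos [ 0.3162 -0.259   0.246 ] shift [0.1076 0.1107 0.0611] az,turn [46.9822 -0.0003] j6 -1.68 j1 -0.86 grip 0.225 F [ 0.2248  0.3349 -2.2296] t 50.65
pos [ 0.3162 -0.259   0.246 ] shift [0.1076 0.1107 0.1411] az,turn [46.9822 -0.0003] j6 -1.68 j1 -0.86 grip 0.225 F [ 0.2248  0.3349 -2.2296] t 50.65
```

apply_moves:
  rows: [0.04,0,0.05,0,-1,0.08,0,0.1,0,-1,0.107,0,0.141,0,-1,0.107,0.03,0.141,0,-1,0.107,0.08,0.141,0,-1,0.107,0.12,0.141,0,-1,0.107,0.135,0.141,0,-1,0.107,0.138,0.141,0,-1,0.107,0.138,0.141,0,-1,0.107,0.138,0.141,0,-1]

```text
clock: 51.9
ee_pos: [0.4925, -0.2305, 0.111]
ee_rot: [[0.731, 0.003, 0.682], [-0.682, -0.002, 0.731], [0.003, -1.0, 0.001]]
contact_force: [0.6, 0.2, -2.4]
grip_width: 0.224
```

apply_moves:
  rows: [0.005,0.001,0,0,-1,0.01,0.001,0,0,-1,0.014,-0.0005,0,0,-1,0.018,-0.0025,0,0,-1,0.022,-0.0045,0,0,-1,0.026,-0.006,0,0,-1,0.03,-0.0075,0,0,-1,0.034,-0.009,0,0,-1,0.034,-0.009,0,0,-1]

```text
clock: 53.02
ee_pos: [0.5168, -0.2534, 0.1185]
ee_rot: [[0.731, 0.001, 0.682], [-0.682, -0.001, 0.731], [0.001, -1.0, 0.0]]
contact_force: [-0.8, 2.0, -2.4]
grip_width: 0.229
```

```bash
cat >> h.py <<'E'
def tilt(f):
    """head disc in the middle image columns, tool frame: x, y and slope"""
    snap('wrist',f); s=bot.get_state(); W=np.load('pics/'+f+'.npz'); C=(cloud(W['d'],W['K'],W['T'],True)-np.array(s['ee_pos']))@np.array(s['ee_rot'])
    L=np.array([np.median(C[v-1:v+2,253:258].reshape(-1,3),axis=0) for v in range(205,285,3)])
    L=L[(L[:,1]<-.015)&(L[:,1]>-.045)&(abs(L[:,0])<.03)]; w=abs(np.gradient(L[:,1],L[:,0]))<1; a=np.polyfit(L[w,0],L[w,1],1)
    print(L[:, :2].round(4).tolist(),'lean',np.degrees(np.arctan(a[0])),'pos',np.array(s['ee_pos']),'F',np.array(s['contact_force']),'grip',s['grip_width'])
E
python3 -c "
from h import *
tilt('w22')"
```

```text
[[-0.0131, -0.0219], [-0.0121, -0.0233], [-0.0107, -0.0242], [-0.009, -0.0247], [-0.0075, -0.0253], [-0.0058, -0.0259], [-0.0044, -0.0267], [-0.0027, -0.0269], [-0.0012, -0.0277], [0.0002, -0.0282], [0.0018, -0.0291], [0.0036, -0.0295], [0.0054, -0.0294]] lean -19.621786148960098 pos [ 0.5166 -0.2533  0.1184] F [-0.99    0.8012 -2.8795] grip 0.22738940281587117
```

apply_moves:
  rows: [0.005,-0.001,0,0,-1,0.01,-0.002,0,0,-1,0.015,-0.003,0,0,-1,0.02,-0.004,0,0,-1,0.025,-0.0045,0,0,-1,0.03,-0.005,0,0,-1,0.035,-0.005,0,0,-1,0.035,-0.005,0,0,-1]

```text
clock: 54.08
ee_pos: [0.5423, -0.2773, 0.1232]
ee_rot: [[0.731, 0.0, 0.682], [-0.682, -0.0, 0.731], [0.0, -1.0, 0.0]]
contact_force: [-0.6, 1.0, -2.2]
grip_width: 0.227
```

```bash
python3 -c "
from h import *
tilt('w23')"
```

```text
[[-0.0141, -0.0184], [-0.0144, -0.0246], [-0.0132, -0.0259], [-0.0114, -0.0262], [-0.0096, -0.0263], [-0.0081, -0.0265], [-0.0063, -0.0269], [-0.0046, -0.027], [-0.0029, -0.0274], [-0.001, -0.0276], [0.0008, -0.0276], [0.0025, -0.0278], [0.0045, -0.0277]] lean -6.495745791889231 pos [ 0.5421 -0.2771  0.1232] F [ 0.0809 -0.0441 -2.0144] grip 0.22473952072237996
```

apply_moves:
  rows: [0.005,0,0,0,-1,0.01,0,0,0,-1,0.015,0,0,0,-1,0.015,0,0,0,-1,0.015,0,0,0,-1]

```text
clock: 54.75
ee_pos: [0.553, -0.2872, 0.1234]
ee_rot: [[0.731, 0.0, 0.682], [-0.682, -0.0, 0.731], [0.0, -1.0, 0.0]]
contact_force: [-1.0, 0.8, -1.9]
grip_width: 0.227
```

```bash
python3 -c "
from h import *
tilt('w24')"
```

```text
[[-0.0151, -0.0214], [-0.0149, -0.0255], [-0.0136, -0.0269], [-0.0117, -0.0267], [-0.0099, -0.0268], [-0.0083, -0.0268], [-0.0063, -0.0266], [-0.0047, -0.027], [-0.0025, -0.0268], [-0.0011, -0.0273], [0.0007, -0.0271], [0.0025, -0.0276], [0.0042, -0.0276]] lean -2.7569244507196586 pos [ 0.5529 -0.2871  0.1234] F [-1.0088  0.2513 -2.3628] grip 0.2268775673614155
```

apply_moves:
  rows: [0.004,0,0,0,-1,0.004,0,0,0,-1,-0.003,0,0,0,-1,-0.003,-0.03,0,0,-1,-0.003,-0.06,0,0,-1,-0.003,-0.06,0,0,-1]

```text
clock: 55.55
ee_pos: [0.5525, -0.2863, 0.1861]
ee_rot: [[0.731, 0.006, 0.682], [-0.682, -0.004, 0.731], [0.007, -1.0, 0.001]]
contact_force: [-0.2, 0.2, -2.6]
grip_width: 0.229
```

```bash
python3 -c "
from h import *
tilt('w25'); to([.5297,-.4018,.14],47)"
```

```text
[[-0.0137, -0.0173], [-0.0138, -0.0229], [-0.0137, -0.028], [-0.0123, -0.0286], [-0.0105, -0.0287], [-0.0089, -0.0284], [-0.0072, -0.0288], [-0.0054, -0.0289], [-0.0034, -0.0286], [-0.0017, -0.0291], [-0.0001, -0.0291], [0.0019, -0.0293], [0.0038, -0.0292], [0.0058, -0.0291]] lean -2.190883665136162 pos [ 0.5513 -0.2855  0.1842] F [-0.9849 -0.0619 -2.3659] grip 0.2271499448825485
pos [ 0.5513 -0.2855  0.1842] shift [ 0.0634  0.0443 -0.0998] az,turn [46.9842 -0.0003] j6 -1.41 j1 -0.59 grip 0.227 F [-0.9849 -0.0619 -2.3659] t 55.6
```

apply_moves:
  rows: [0,0,-0.04,0,-1,0,0,-0.09,0,-1,0.02,0,-0.1,0,-1,0.063,0,-0.1,0,-1,0.063,0.0,-0.1,0,-1,0.063,0.02,-0.1,0,-1,0.063,0.032,-0.1,0,-1,0.063,0.036,-0.1,0,-1,0.063,0.038,-0.1,0,-1,0.063,0.038,-0.1,0,-1,0.063,0.038,-0.1,0,-1]

```text
clock: 56.98
ee_pos: [0.5288, -0.4013, 0.1461]
ee_rot: [[0.731, 0.001, 0.682], [-0.682, -0.001, 0.731], [0.001, -1.0, 0.0]]
contact_force: [0.2, 0.7, -1.8]
grip_width: 0.222
```

```bash
python3 -c "
from h import *
to([.5297,-.4018,.14],47)"
```

```text
pos [ 0.5288 -0.4013  0.1461] shift [0.001  0.0061 0.0003] az,turn [46.9852 -0.0003] j6 -1.57 j1 -0.75 grip 0.222 F [ 0.2476  0.7419 -1.7605] t 56.975
```

apply_moves:
  rows: [0.001,0.002,0,0,-1,0.001,0.004,0,0,-1,0.001,0.005,0,0,-1,0.001,0.006,0,0,-1,0.001,0.006,0,0,-1]

```text
clock: 57.6
ee_pos: [0.5296, -0.4021, 0.1402]
ee_rot: [[0.731, 0.001, 0.682], [-0.682, -0.001, 0.731], [0.001, -1.0, 0.0]]
contact_force: [-0.2, -0.3, 1.4]
grip_width: 0.228
```

apply_moves:
  rows: [0,0.001,0,0,-1,0,0.002,0,0,-1,0,0.002,0,0,-1]

```text
clock: 57.98
ee_pos: [0.5304, -0.4029, 0.1401]
ee_rot: [[0.731, 0.004, 0.682], [-0.682, -0.003, 0.731], [0.005, -1.0, 0.0]]
contact_force: [-0.2, 0.8, 7.6]
grip_width: 0.223
```

apply_moves:
  rows: [0,-0.0015,0,0,-1,0,-0.0015,0,0,-0.9,0,-0.0015,0,0,-0.5,0,-0.0015,0,0,-0.4,0,-0.0015,0,0,-0.4,0,-0.0015,0,0,-0.4]

```text
clock: 58.72
ee_pos: [0.5291, -0.4017, 0.1386]
ee_rot: [[0.731, -0.0, 0.682], [-0.682, 0.0, 0.731], [-0.001, -1.0, 0.0]]
contact_force: [0.7, -0.6, -1.1]
grip_width: 0.302
```

```bash
python3 -c "
from h import *
tilt('w26')"
```

```text
[[-0.0096, -0.0207], [-0.0095, -0.0248], [-0.0087, -0.0275], [-0.0073, -0.0283], [-0.0056, -0.0283], [-0.0037, -0.0282], [-0.0018, -0.0283], [-0.0001, -0.0286], [0.0019, -0.0286], [0.0037, -0.0284], [0.0054, -0.0287], [0.0077, -0.0283], [0.0093, -0.0286], [0.0116, -0.0275]] lean 0.5576254672559809 pos [ 0.5291 -0.4017  0.1386] F [0.4796 0.6542 0.1939] grip 0.3007854212782918
```

apply_moves:
  rows: [0.001,-0.02,0,0,-0.4,0.001,-0.06,0,0,-0.4,0.001,-0.12,0,0,-0.4,0.0,-0.17,0.04,0,-0.4,-0.02,-0.17,0.08,0,-0.4,-0.02,-0.17,0.08,0,-0.4,-0.02,-0.17,0.08,0,-0.4]

```text
clock: 59.65
ee_pos: [0.5689, -0.3299, 0.3085]
ee_rot: [[0.731, -0.001, 0.682], [-0.682, -0.0, 0.731], [-0.0, -1.0, -0.001]]
contact_force: [0.3, -0.3, -0.6]
grip_width: 0.302
```

```bash
python3 - <<'E'
from h import *
p,d,K,T=snap('wrist','w27'); C=cloud(d,K,T,True); z=C[...,2]
m=((z>.15)&(z<.18)&(C[...,0]>.45)&(C[...,1]<-.2)).astype(np.uint8); m[240:]=0
n,l,st,ce=cv2.connectedComponentsWithStats(m)
c=np.array([.5684,-.3559,0]); R=np.array([[.731,-.682,0],[.682,.731,0],[0,0,1]])
for i in range(1,n):
    if st[i,4]>60: q=C[l==i]; q=q[q[:,2]>np.median(q[:,2])-.004]; print(st[i],q.mean(0),'u,v',R@(q.mean(0)-c))
b=((abs(z-.02)<.006)&(C[...,0]>.42)&(C[...,1]<-.2)).astype(np.uint8); b[240:]=0
n,l,st,_=cv2.connectedComponentsWithStats(b); q=(C[l==1+np.argmax(st[1:,4])]-c)@R.T; print('block u,v pctl',np.percentile(q,[.5,99.5],axis=0))
to([.40,.33,.30],47)
E
```

```text
[281 187  21  22 341] [ 0.6084 -0.3121  0.1727] u,v [-0.0006  0.0593  0.1727]
[177 188  20  21 315] [ 0.5287 -0.4015  0.1666] u,v [ 0.002  -0.0604  0.1666]
block u,v pctl [[-0.0471 -0.139   0.0175]
 [ 0.0521  0.1365  0.0233]]
pos [ 0.5687 -0.3303  0.3082] shift [-0.574   0.0085  0.3674] az,turn [46.9514 -0.0008] j6 -1.45 j1 -0.63 grip 0.299 F [-0.3796 -0.6375  0.2714] t 59.7
```

apply_moves:
  rows: [-0.04,0,0.035,0,-0.4,-0.09,0,0.07,0,-0.4,-0.14,0,0.11,0,-0.4,-0.19,0,0.15,0,-0.4,-0.24,0,0.19,0,-0.4,-0.29,0,0.23,0,-0.4,-0.34,0,0.27,0,-0.4,-0.39,0,0.31,0,-0.4,-0.44,0,0.35,0,-0.4,-0.481,0,0.385,0,-0.4,-0.481,0,0.385,0,-0.4,-0.481,0,0.385,0,-0.4,-0.481,0,0.385,0,-0.4]

```text
clock: 61.32
ee_pos: [0.4808, 0.2781, 0.3088]
ee_rot: [[0.729, -0.0, 0.684], [-0.684, -0.001, 0.729], [0.0, -1.0, -0.001]]
contact_force: [0.9, 0.1, 0.3]
grip_width: 0.302
```

```bash
python3 - <<'E'
from h import *
p,d,K,T=snap('wrist','w28'); C=cloud(d,K,T,True); z=C[...,2]
m=((z>.028)&(z<.045)&(C[...,0]>.33)&(C[...,0]<.6)&(C[...,1]>.2)&(C[...,1]<.47)).astype(np.uint8)
n,l,st,ce=cv2.connectedComponentsWithStats(m)
for i in range(1,n):
    if st[i,4]>25: q=C[l==i]; print(st[i],q.mean(0))
p2,d2,K2,T2=snap('top','top4')
a=cv2.resize(p[20:300,90:420],(400,340)); b=cv2.resize(p2[60:310,80:430],(400,286))
o=np.zeros((340,800,3),np.uint8); o[:,:400]=a; o[:286,400:]=b; cv2.imwrite('pics/fin.png',o[:,:,::-1])
Ct=cloud(d2,K2,T2); q=Ct[150:245,320:420].reshape(-1,3); q=q[(q[:,2]>.14)&(q[:,2]<.2)]; print('punch heads top',len(q), q[q[:,1]>-.35].mean(0),q[q[:,1]<-.35].mean(0))
E
```

```text
[250 120  10  10  69] [0.4351 0.3196 0.0335]
[291 124  13  12 127] [0.4845 0.3618 0.0369]
[244 160   9   9  66] [0.4724 0.2705 0.0334]
punch heads top 112 [ 0.6073 -0.3082  0.1671] [ 0.5271 -0.3985  0.162 ]
```

View pics/fin.png

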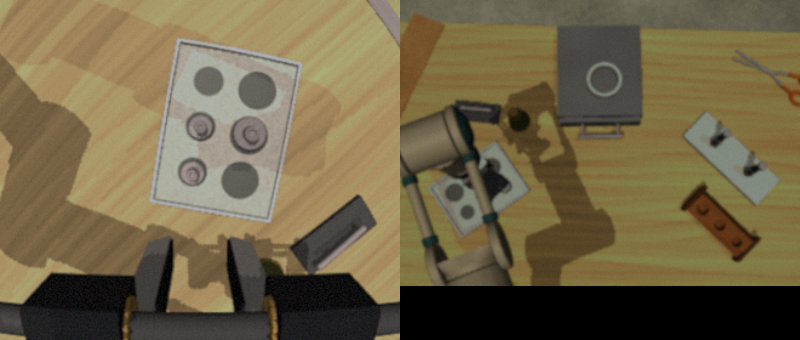

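The last picture shows the tray with the large die on the middle 52 mm disc at (249,134) and small dies on 40 mm discs at (200,127) and (192,172). Both punches stand on the block, the rack is empty and the drawer is shut. I make one check of how well the large die is centred.

```bash
python3 - <<'E'
from h import *
W=np.load('pics/w28.npz'); p,K,T=W['p'],W['K'],W['T']
def mark(cx,cy):
    u=90+cx*330/400; v=20+cy*280/340; r=20
    g=p[int(v)-r:int(v)+r,int(u)-r:int(u)+r].max(2); t,m=cv2.threshold(g,0,255,cv2.THRESH_BINARY_INV|cv2.THRESH_OTSU)
    n,l,st,ce=cv2.connectedComponentsWithStats(m); i=l[r,r]; P=ce[i]+[int(u)-r,int(v)-r]; return onplane(K,T,[P],.005,True)[0],st[i]
a,s1=mark(257,91); b,s2=mark(240,180); print(a,s1,b,s2,'mid',(a+b)/2)
E
```

```text
[0.4504 0.4098 0.005 ] [  5   5  31  31 771] [0.5248 0.3105 0.005 ] [  5   5  30  31 742] mid [0.4876 0.3602 0.005 ]
```

The large die is 3.5 mm off centre, just inside its disc, so I nudge it in by regripping.

apply_moves:
  rows: [-0.03,0.04,0.03,0,-0.32,-0.0546,0.09,0.0635,0,-0.32,-0.0546,0.15,0.0635,0,-0.32,-0.0546,0.21,0.0635,0,-0.32,-0.0546,0.23,0.0635,0,-0.32,-0.0546,0.23,0.0635,0,-0.32,-0.0546,0.23,0.0635,0,-0.32,-0.0546,0.23,0.0635,0,-0.32]

```text
clock: 62.42
ee_pos: [0.4849, 0.364, 0.0808]
ee_rot: [[0.731, 0.003, 0.683], [-0.683, 0.002, 0.731], [0.001, -1.0, 0.003]]
contact_force: [-0.1, 0.8, -0.7]
grip_width: 0.337
```

```bash
python3 -c "
from h import *
to([.4845,.3618,.021],47); to([.4876,.3602,.021],47)"
```

```text
pos [0.4849 0.364  0.0808] shift [ 0.0012  0.0598 -0.0021] az,turn [46.952  -0.0008] j6 -0.29 j1 0.53 grip 0.337 F [-0.066  0.758 -0.688] t 62.425
pos [0.4849 0.364  0.0808] shift [ 0.0045  0.0598 -0.0012] az,turn [46.952  -0.0008] j6 -0.29 j1 0.53 grip 0.337 F [-0.066  0.758 -0.688] t 62.425
```

apply_moves:
  rows: [0,0.03,0,0,-0.32,0,0.05,0,0,-0.32,0,0.057,0,0,-0.32,0,0.057,0,0,-0.32,0,0.057,0,0,-1,0,0.057,0,0,-1,0,0.057,0,0,-1,0,0.057,0,0,-1,0,0.053,0,0,-1,0.0034,0.053,0.001,0,-1,0.0034,0.053,0.001,0,-1,0.0034,0.056,0.001,0,-1,0.0034,0.0575,0.001,0,-1,0.0034,0.0575,0.001,0,-1]

```text
clock: 64.18
ee_pos: [0.4868, 0.362, 0.023]
ee_rot: [[0.731, 0.0, 0.682], [-0.682, 0.0, 0.731], [0.0, -1.0, 0.0]]
contact_force: [-2.8, -1.5, 9.0]
grip_width: 0.191
```

apply_moves:
  rows: [0,0,0,0,-0.32,0,0,0,0,-0.32,0,0,0,0,-0.32,0,-0.04,0,0,-0.32,0.02,-0.1,-0.02,0,-0.32,0.05,-0.16,-0.05,0,-0.32,0.055,-0.22,-0.064,0,-0.32,0.055,-0.28,-0.064,0,-0.32,0.055,-0.28,-0.064,0,-0.32,0.055,-0.28,-0.064,0,-0.32]

```text
clock: 65.42
ee_pos: [0.4833, 0.2778, 0.3015]
ee_rot: [[0.731, 0.001, 0.682], [-0.682, 0.0, 0.731], [0.0, -1.0, 0.001]]
contact_force: [0.3, -0.0, -0.3]
grip_width: 0.339
```

```bash
python3 - <<'E'
from h import *
p,d,K,T=snap('wrist','w30'); C=cloud(d,K,T,True); z=C[...,2]
m=((z>.028)&(z<.045)&(C[...,0]>.33)&(C[...,0]<.6)&(C[...,1]>.2)&(C[...,1]<.47)).astype(np.uint8)
n,l,st,ce=cv2.connectedComponentsWithStats(m)
for i in range(1,n):
    if st[i,4]>25: q=C[l==i]; print(st[i],q.mean(0))
p2,d2,K2,T2=snap('top','top5'); Ct=cloud(d2,K2,T2); q=Ct[150:245,320:420].reshape(-1,3); q=q[(q[:,2]>.14)&(q[:,2]<.2)]; print('punch heads',len(q), q[q[:,1]>-.35].mean(0),q[q[:,1]<-.35].mean(0))
a=np.load('pics/top4.npz')['p'].astype(int)[60:200,215:300]; print('unit change',abs(a-p2[60:200,215:300]).mean())
for v in range(170,190,2): print(v,Ct[v,255].round(3).tolist())
E
```

```text
[249 119  10   9  73] [0.435  0.3196 0.0334]
[291 125  13  12 125] [0.4871 0.36   0.0371]
[242 159  10   9  68] [0.4721 0.2705 0.0334]
punch heads 113 [ 0.6071 -0.3079  0.1685] [ 0.527  -0.3983  0.1619]
unit change 2.4020728291316527
170 [0.648, 0.01, 0.016]
172 [0.645, 0.01, -0.004]
174 [0.638, 0.01, -0.002]
176 [0.631, 0.01, -0.001]
178 [0.615, 0.01, 0.052]
180 [0.609, 0.01, 0.05]
182 [0.611, 0.009, 0.003]
184 [0.604, 0.009, 0.002]
186 [0.598, 0.009, 0.0]
188 [0.592, 0.009, -0.004]
```

```bash
python3 -c "
from workcell import bot
print(bot.finish_job(), bot.get_state()['clock'])"
```

```text
the job is handed in; nothing more can be done
the job is handed in; nothing more can be done
```

The bench is set and the job is handed in at about 65 s of the 210 s allowed; no verdict was reported. I opened the drawer, took out all three dies that were present (one large, two small), shut the drawer and stood both punches on the block.

Last checks:
- **Dies:** each one's measured centre is within about 1 mm of the centre of a silhouette of its own size. The large die first sat 3.5 mm off, so I regripped it and re-centred it.
- **Drawer:** I pushed it against its stop until about 12 N built up, and the handle has stayed there. With the drawer open I could see the floor to about x = 0.71 m, which I reckon is its back edge, and no further die was there.
- **Punches:** both stand upright on the block, 120 mm apart and within about 3 mm of its long middle line. Measured from the wrist, the heads are at 0.173 m and 0.167 m, as standing punches should be. The rack is empty.
- **Left alone:** I never gripped or moved the pattern weight, the thread cone or the tape roll. I did not measure their positions again at the end.

**Slip:** while I was righting the first punch against the block's side, it slid out of the grip. It came to rest upright on the table without falling, and I picked it up by the head and placed it.

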